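# Run a sensor board on the hand rate table

### The arm

A 6-joint arm with a two-finger parallel gripper is mounted at the origin on the work surface. World frame = base frame: x ahead of the robot, y to its left, z up, the work surface at z = 0. Lengths are in mm, angles in rad, forces in N, time in s.
With the tool pointing down it reaches from about 300 to 875 mm from the base axis. Payload 6.4 kg.
Tool frame: the origin (TCP) lies midway between the tips of the shut fingers; the grasp point (between the pads) lies 19 mm behind it (r.grasp_offset is the distance from the TCP to the grasp point, in mm); z points along the fingers, y is the line along which they close (so a half turn about z gives the same grasp; the last joint's range is limited). The gripper opens to 85 mm and grips with 20 to 120 N. Pads are 22 mm wide; open, the fingers measure 114 mm over their backs; the gripper's body (76 mm by 85 mm) begins 54 mm behind the grasp point. The pads swing forward as they close: fully open they stand 13 mm farther back than shut.
Start: joints at [-1.365, 0.181, 1.607, -0, 1.354, -0.206], TCP at [230.166, -526.939, 231.288] pointing down, gripper open.
Joint ranges: [-2.99, 2.99], [-0.89, 2.07], [0.3, 2.58], [-1.14, 4.28], [0, 2.63], [-3.12, 3.12]. Speed limits (rad/s): [2.57, 2.57, 3.01, 3.14, 3.14, 3.14].

### API

Orientations are given as a unit quaternion [x, y, z, w].
In Python, from plant import readout, optics, workorder, r gives the robot as it stands.
- The arm moves only by the tool send_rows, never from a script. Its argument "commands" is one flat list of numbers, 7 for each row, row after row: the shift along the world's x, y, z in m, then the turn, a rotation vector about the world's x, y, z in rad, then the finger opening in m, from 0 to 0.0854. In form: [tx, ty, tz, ax, ay, az, gripper, tx, ty, tz, ax, ay, az, gripper, ...]. A call has 1 to 20 rows; each row shifts and turns the commanded pose from where the row before left it; what a row does not reach is not made up. A row lasts 1/10 s, in which the tool goes at most 50 mm and 8.59 degrees, less where a joint would pass 70% of its speed; a pose out of reach is approached as far as the arm can. A call is refused whole if a number of a shift passes 0.05 or a number of a turn 0.15, either way. A call with a gripper value outside its range is refused whole. The fingers move at their own pace and stop on an object; "squeeze" is the grip in N (left out, the last holds). Time passes only in rows, so rows that do not move let the fingers close. It gives the time, the measured TCP pose, the force, the opening and the grip force at its end, in the units of the state.
- readout.get_state(): the state, without advancing time (a new reading comes with each control period).
- optics.get_image(name): name is "side" or "top" or "wrist"; returns the picture (420x560x3 uint8, red, green, blue); there is no depth.
- optics.camera_info(name): a dict with "K" (3x3 intrinsics, pixels), "R" (3x3) and "t" (3): a world point X has camera coordinates R X + t. Camera axes: x right, y down, z forward; pixel columns grow to the right and rows downward; lengths in mm; the calibration is good to about 2 mm. A picture is of the moment at which its call begins: read the wrist's pose just before it. camera_info takes no time and is no camera call; for the wrist camera it gives the pose at the moment of the call.
- workorder.close_job(): hands the job in; it is judged then, once.
The state is a dict: "t": time; "q": joint angles; "dq": joint speeds; "tau": joint torques, N m; "tool_pos": TCP position; "eef_rot": TCP orientation; "force": force on the tool from outside, world axes, zero at the start; "ft_torque": the same for the moment, N m; "grip_width": finger opening in mm; "finger_force": force on a finger pad.
Only numpy, scipy, OpenCV 4.12 (cv2) and the standard library are available. Lean on these libraries where they do the work, as an engineer would, in place of code of your own. Each camera call takes 0.05 s, during which the arm holds its last target. There are 200 camera calls.

### The job

Crank the rate table by the knob of its handwheel so that the platter with the sensor board turns counter-clockwise (seen from above) at 60 degrees a second, and keep it within 6 degrees a second of that for 5 seconds running, so that the board can log a steady rate; never let it go past 90 degrees a second. Then bring the platter to rest with its white zero line at the fixed pointer and let go of the knob. Do not touch the platter itself, and leave the other things on the bench where they are.

Things in the scene. Friction and masses are not known exactly. Their poses are not given: they have to be found in the camera images.
- rig: hand-driven rate table for checking gyro sensor boards, fixed to the bench somewhere in front of the robot: a round grey base, 310 mm across and 20 mm high, on it the platter, and over the platter's middle a handwheel, all on one upright axis. Origin on that axis at bench height (z = 0); z up; its x axis points from the axis to the fixed pointer
- platter (a joint): angle of the platter on the base, rad, endless, growing COUNTER-CLOCKWISE from above; 0 (and every whole turn) = zero line exactly at the pointer. Nominal inertia 0.024 kg m2. Drag: nominally 0.015 N m, nearly constant, mostly from the brush on the slip ring (friction about 0.7), plus 0.002 N m per rad/s in the bearing; the drag differs up to 2.5 times either way between units: find it by feedback
- deck: the steel platter: dark top plate, 208 mm across, 46 mm above the bench, with white ticks, a green sensor board (58 x 26 mm) opposite the zero line and a grey logger box, all under 58 mm high; round it a copper slip ring 250 mm across, 38 mm high. Origin on the axis at bench height; its x axis points along the zero line and turns with it. Not to be touched
- handwheel (a joint): angle of the handwheel RELATIVE TO THE PLATTER, rad, endless, counter-clockwise from above; 0 = knob over the zero line. A silicone-fluid slip hub joins the two: the handwheel drags the platter with 0.026 N m per rad/s of this joint's speed, nothing else drives it. So the handwheel must run ahead, nominally by 0.65 rad/s; the platter lags by about 1 s and coasts on
- knob_grip (a point): on the axis of the handwheel's upright black knob, 117 mm above the bench, the height to grip. The knob is a plastic sleeve of 28 mm diameter, 81 to 141 mm above the bench, turning freely on a pin 55 mm from the axis of the rig: a gripper can hold it from above and carry it round without turning itself. The handwheel is 140 mm across, 63 to 73 mm high, its centre nut to 90 mm
- zero_mark (a point): outer end of the zero line on the platter's top plate, 103 mm from the axis, 47 mm above the bench. The zero line is the one wide white line (6 mm wide, from 70 to 103 mm radius)
- pointer (a point): tip of the fixed steel pointer, 103 mm from the axis, 53 mm above the bench; its post stands on the base just outside the slip ring, on the side away from the robot
- brush: carbon brush with a brass cap, 13.5 x 13.5 x 40 mm, standing by its own weight (nominally 18 g) on the slip ring, 115 mm from the axis on the rig's -y side, loose in a square brass holder 49 to 71 mm high; its top is 78 mm above the bench. Leave it alone. Origin at the centre of its underside
- screwdriver: screwdriver, 180 mm long, lying on the bench on the robot's side of the rate table; a bystander. Origin at the centre of its underside
- spare_board: loose green circuit board, 70 x 60 mm, 15 mm high with its parts, on the bench beside the rate table's base; a bystander. Origin at the centre of its underside
- solder_spool: steel-grey solder spool, 60 mm across, 46 mm high, standing to the right; a bystander. Origin at the centre of its underside
- flux_bottle: white flux bottle with a black cap, 44 mm across, 110 mm high, standing to the left; a bystander. Origin at the centre of its underside
- multimeter: dark grey multimeter, 150 x 75 x 32 mm, lying to the left; a bystander. Origin at the centre of its underside
- sponge_tray: steel tray with a tip sponge, 85 x 105 x 22 mm, to the right; a bystander. Origin at the centre of its underside
- side_cutters: side cutters with red grips, 120 mm long, lying beyond the rate table; a bystander. Origin at the centre of its underside

How it is judged:
By the outcome, as a careful person would: the job done as asked, in the order asked, and still so for the second after the job is handed in, with the robot touching nothing.
It also fails if it takes over 64 s, if anything falls off the work surface, if the arm or the gripper's body presses on something with over 40 N, if the wrist force passes 120 N, or if a joint passes its speed limit or range.

## Working session

There is one attempt and no reset: what is moved stays moved. The work goes in short steps, Python scripts to look and compute and a tool call to move; the robot and the scene stay as the last step left them, time stands still between calls to the robot, and variables do not carry over. Pictures are saved under pics/ and viewed, at most 10 in all, crops included, and the job is handed in when it is done.

Besides the shell and the picture viewer there is one more tool, called after "Call:" as name(argument=value, ...), one argument or row to a line, values as JSON. send_rows: Moves the arm, as the interface text tells. Its arguments: {"type":"object","properties":{"commands":{"type":"array"},"squeeze":{"type":"number"}},"required":["commands"]}

```bash
ls; mkdir -p pics; python3 - <<'E'
from plant import readout, optics, workorder, r
import cv2
print(readout.get_state())
for n in("top","side"):
    i=optics.camera_info(n);print(n,i)
    cv2.imwrite(f"pics/{n}0.png",cv2.cvtColor(optics.get_image(n),cv2.COLOR_RGB2BGR))
E
```

```text
pics
{'t': 0.0, 'q': array([-1.36530392e+00,  1.81530260e-01,  1.60801566e+00, -3.61326295e-05,
        1.35381596e+00, -2.06316777e-01]), 'dq': array([ 0.00121078, -0.00103098,  0.00138228,  0.00044987,  0.00010719,
       -0.00065349]), 'tau': array([ 4.90898165e-04, -4.44886065e+01, -3.51328468e+01, -2.33181490e-04,
        9.28552123e-03, -1.41468863e-06]), 'tool_pos': array([ 230.03338071, -526.36744624,  230.38652767]), 'eef_rot': array([ 9.78875257e-01,  2.04456472e-01, -1.72746233e-05, -8.84621814e-04]), 'force': array([-0.38373513, -0.67704345,  0.52849302]), 'ft_torque': array([ 0.02693706, -0.01309698,  0.01729624]), 'finger_force': 0.0, 'grip_width': 85.27989561524257}
top {'K': array([[402.26326171,   0.        , 285.44430383],
       [  0.        , 402.26326171, 216.69417322],
       [  0.        ,   0.        ,   1.        ]]), 'R': array([[ 0.01335917, -0.9999088 , -0.00197916],
       [-0.99270093, -0.01302556, -0.11989663],
       [ 0.11985991,  0.00356643, -0.99278441]]), 't': array([   6.60441445,  582.86309686, 1199.12228542])}
side {'K': array([[492.3793701 ,   0.        , 276.85093756],
       [  0.        , 492.3793701 , 213.39301594],
       [  0.        ,   0.        ,   1.        ]]), 'R': array([[ 0.99404419, -0.10870565,  0.0076961 ],
       [-0.07038104, -0.69429795, -0.716238  ],
       [ 0.0832025 ,  0.71143056, -0.69781366]]), 't': array([-562.44296558,  129.02235437, 1433.3311883 ])}
```

View pics/top0.png

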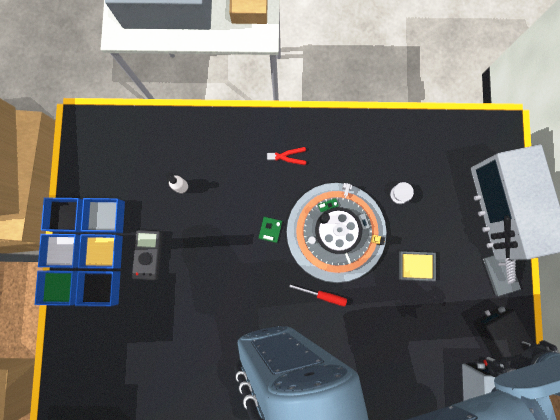

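View pics/side0.png

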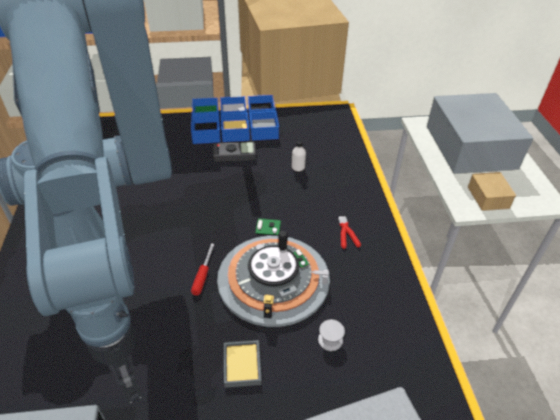

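The top picture shows the rig centred near (337,232), the pointer near (347,189) and the brush near (377,239). The side picture shows the knob near (283,240). I'll enlarge both.

```bash
python3 - <<'E'
import cv2,numpy as np
a=cv2.imread("pics/top0.png")[175:290,280:395]
b=cv2.imread("pics/side0.png")[220:325,210:335]
a=cv2.resize(a,None,fx=5,fy=5,interpolation=cv2.INTER_CUBIC)
cv2.imwrite("pics/topc.png",a)
cv2.imwrite("pics/sidec.png",cv2.resize(b,None,fx=5,fy=5,interpolation=cv2.INTER_CUBIC))
E
```

```text
(no output)
```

View pics/topc.png

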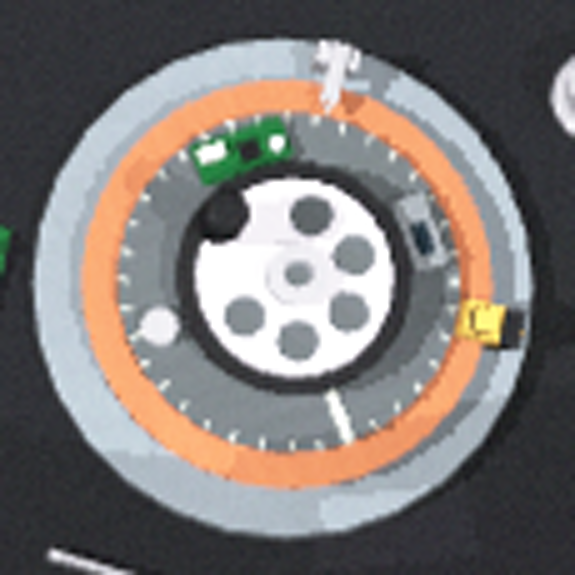

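View pics/sidec.png

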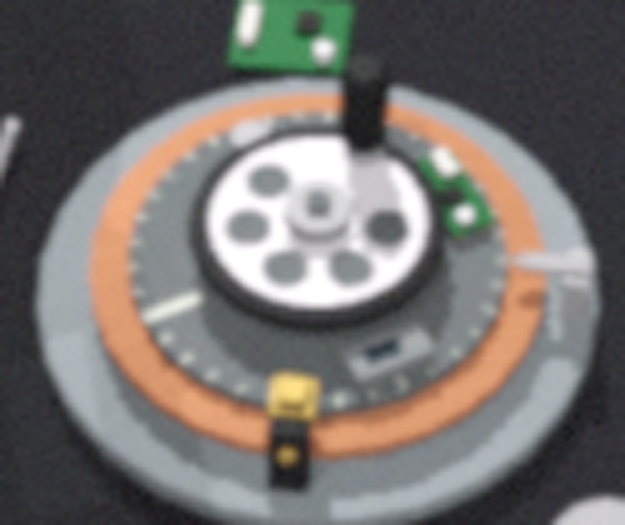

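The crops show the pointer tip at crop (330,108) and the zero line from (333,393) to (348,442). The knob top is near (222,214) and the ring is clearly orange. Next I'll fit the ring in both cameras and triangulate the knob.

```bash
cat > h.py <<'E'
import cv2,numpy as np
from scipy.optimize import least_squares
from plant import readout, optics
CI={n:optics.camera_info(n) for n in("top","side")}
def proj(n,X):
    c=CI[n];p=(np.asarray(X)@c["R"].T+c["t"])@c["K"].T;return p[...,:2]/p[...,2:]
def back(n,uv,z):
    c=CI[n];C=-c["R"].T@c["t"];d=c["R"].T@np.linalg.solve(c["K"],[uv[0],uv[1],1.]);return (C+d*(z-C[2])/d[2])
def centre(n,im):
    hsv=cv2.cvtColor(im,cv2.COLOR_BGR2HSV)
    m=cv2.inRange(hsv,(5,90,120),(17,255,255))
    g=proj(n,[[480,-130,38]])[0]
    k,l,s,_=cv2.connectedComponentsWithStats(m)
    i=1+np.argmax(s[1:,4]);P=cv2.convexHull(np.argwhere(l==i)[:,::-1].astype(np.int32))[:,0]
    W=np.array([back(n,p,38)[:2] for p in P])
    f=least_squares(lambda a:np.hypot(*(W-a[:2]).T)-a[2],[*W.mean(0),125],loss="soft_l1")
    return f.x,np.abs(f.fun).mean()
def polar(n,im,c,z=46.5,r=(72,104),N=720):
    th=np.arange(N)*2*np.pi/N;rr=np.arange(*r)
    X=np.stack([c[0]+rr[:,None]*np.cos(th),c[1]+rr[:,None]*np.sin(th),np.full((len(rr),N),z)],-1)
    p=proj(n,X).astype(np.float32);return cv2.remap(im,p[...,0],p[...,1],cv2.INTER_CUBIC)
def zang(n,uv1,c,z=46.5):
    p=back(n,uv1,z);return np.degrees(np.arctan2(p[1]-c[1],p[0]-c[0])),np.hypot(p[1]-c[1],p[0]-c[0])
E
python3 - <<'E'
from h import *
f={"top":((280,175)),"side":((210,220))}
pts={"top":dict(ptr=(330,108,53),z1=(348,442,46.5),z0=(333,393,46.5),knob=(224,212,141),brush=(470,322,78)),
"side":dict(ptr=(512,262,53),z1=(148,318,46.5),z0=(200,298,46.5),knob=(367,70,141))}
for n in f:
    im=cv2.imread(f"pics/{n}0.png");c,e=centre(n,im);print(n,c,e)
    for k,(u,v,z) in pts[n].items():
        uv=(f[n][0]+(u+.5)/5-.5,f[n][1]+(v+.5)/5-.5)
        w=back(n,uv,z);print(k,w.round(1),np.round(zang(n,uv,c,z),1))
    P=polar(n,im,c)
    hsv=cv2.cvtColor(P,cv2.COLOR_BGR2HSV)
    g=P.min(2)[:30].mean(0);print(np.argsort(-g)[:16]/2)
    cv2.imwrite(f"pics/pol_{n}.png",cv2.resize(P,(720,96)))
a,b=[cv2.imread(f"pics/pol_{n}.png") for n in f]
cv2.imwrite("pics/pol.png",np.vstack([a,b]))
E
```

```text
top [717.69606329 953.76857951 248.77524589] 14.633698210906033
ptr [ 645.7 -167.8   53. ] [ -93.7 1123.9]
z1 [ 444.1 -178.6   46.5] [-103.6 1165. ]
z0 [ 473.2 -169.8   46.5] [-102.3 1149.9]
knob [570.5 -95.2 141. ] [ -98.  1059.3]
brush [ 514.9 -245.8   78. ] [ -99.6 1216.6]
[278.5 278.  281.5 237.  282.  279.  237.5 277.5 236.5 251.5 281.  251.
 268.5 253.  252.5 238. ]
side [ 276.56177524 1557.93037766  266.30210277] 22.756878262418727
ptr [ 643.4 -162.8   53. ] [ -78.  1759.4]
z1 [ 445.3 -175.4   46.5] [ -84.4 1741.5]
z0 [ 473.8 -164.8   46.5] [ -83.5 1734. ]
knob [570.8 -95.2 141. ] [ -79.9 1679.1]
[184.  182.  182.5 183.  183.5 184.5 181.  181.5 185.  187.  180.5 180.
 186.  186.5 185.5 179.5]
```

View pics/pol.png

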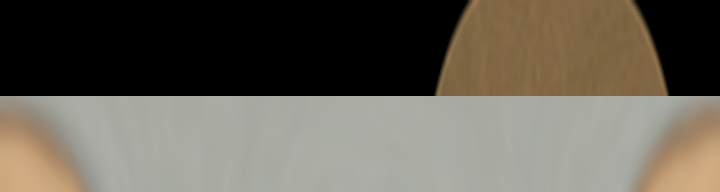

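That picture is unusable because the fit took the wooden boxes for the ring. I'll restrict the search to the rig area.

```bash
python3 - <<'E'
s=open('h.py').read()
s=s.replace('    g=proj(n,[[480,-130,38]])[0]\n','    g=proj(n,[[545,-147,38]])[0];w=np.zeros_like(m);cv2.circle(w,tuple(int(v) for v in g),62,255,-1);m&=w\n')
s=s.replace("    i=1+np.argmax(s[1:,4]);P=cv2.convexHull(np.argwhere(l==i)[:,::-1].astype(np.int32))[:,0]","    P=cv2.convexHull(np.argwhere(m>0)[:,::-1].astype(np.int32))[:,0]")
open('h.py','w').write(s)
E
python3 - <<'E'
from h import *
f={"top":((280,175)),"side":((210,220))}
pts={"top":dict(ptr=(330,108,53),z1=(348,442,46.5),z0=(333,393,46.5),knob=(224,212,141),brush=(470,322,78),nut=(298,272,90)),
"side":dict(ptr=(512,262,53),z1=(148,318,46.5),z0=(200,298,46.5),knob=(367,70,141),nut=(319,205,90))}
L=[]
for n in f:
    im=cv2.imread(f"pics/{n}0.png");c,e=centre(n,im);print(n,c,e)
    for k,(u,v,z) in pts[n].items():
        uv=(f[n][0]+(u+.5)/5-.5,f[n][1]+(v+.5)/5-.5)
        w=back(n,uv,z);print(k,w.round(1),np.round(zang(n,uv,c,z),1))
    L.append(cv2.resize(polar(n,im,c)[::-1],(720,128)))
cv2.imwrite("pics/pol2.png",np.vstack(L))
E
```

```text
top [ 540.66326346 -143.01097085  124.27339798] 0.39197131450401945
ptr [ 645.7 -167.8   53. ] [-13.3 108. ]
z1 [ 444.1 -178.6   46.5] [-159.8  102.9]
z0 [ 473.2 -169.8   46.5] [-158.3   72.6]
knob [570.5 -95.2 141. ] [58.  56.3]
brush [ 514.9 -245.8   78. ] [-104.1  106. ]
nut [ 542.  -143.3   90. ] [-10.8   1.3]
side [ 539.43541446 -142.17721775  124.86416325] 0.677581503779798
ptr [ 643.4 -162.8   53. ] [-11.2 106. ]
z1 [ 445.3 -175.4   46.5] [-160.6   99.9]
z0 [ 473.8 -164.8   46.5] [-161.    69.5]
knob [570.8 -95.2 141. ] [56.2 56.5]
nut [ 540.2 -143.2   90. ] [-52.5   1.3]
```

View pics/pol2.png

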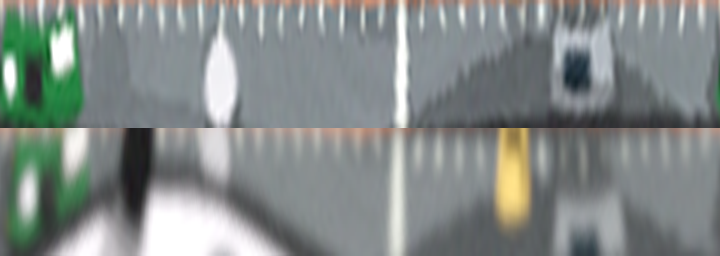

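The unwrapped deck is clear in both views: zero line at about -160° world, board opposite it at 20°, axis at about (540.4,-143), knob at about (570,-96). I'm moving above the knob now.

Call:
send_rows(
  commands=[0.01,0.0135,0,0,0,0,0.06,0.022,0.0279,0,0,0,0,0.06,0.022,0.0279,0,0,0,0,0.06,0.022,0.0279,0,0,0,0,0.06,0.022,0.0279,0,0,0,0,0.06,0.022,0.0279,0,0,0,0,0.06,0.022,0.0279,0,0,0,0,0.06,0.022,0.0279,0,0,0,0,0.06,0.022,0.0279,0,0,0,0,0.06,0.022,0.0279,0,0,0,0,0.06,0.022,0.0279,0,0,0,0,0.06,0.022,0.0279,0,0,0,0,0.06,0.022,0.0279,0,0,0,0,0.06,0.022,0.0279,0,0,0,0,0.06,0.022,0.0279,0,0,0,0,0.06,0.022,0.0279,0,0,0,0,0.06,0,0,0,0,0,0,0.06,0,0,0,0,0,0,0.06],
  squeeze=25,
)

```text
t: 1.9
tool_pos: [569.8, -93.5, 230.8]
eef_rot: [0.979, 0.206, -0.001, -0.0]
force: [-0.7, 0.3, 0.9]
grip_width: 60.0
finger_force: 0.0
```

```bash
cat >> h.py <<'E'
CC={"top":(540.66,-143.0),"side":(539.44,-142.2)}
Z0=-160.0
T={n:cv2.GaussianBlur(polar(n,cv2.imread(f"pics/{n}0.png"),CC[n]),(3,3),0).astype(np.float32) for n in CC}
def grab(tag,names=("top","side")):
    out={}
    for n in names:
        t=readout.get_state()["t"];im=cv2.cvtColor(optics.get_image(n),cv2.COLOR_RGB2BGR)
        cv2.imwrite(f"pics/{tag}_{n}.png",im);out[n]=(t,im)
    return out
def track(n,im,prior=None,win=60):
    "zero line world angle deg (template: top view), robust masked match"
    P=cv2.GaussianBlur(polar(n,im,CC[n]),(3,3),0).astype(np.float32);c=[]
    S=np.arange(720)
    for s in S:
        d=np.abs(P-np.roll(T["top"],s,1)).max(2)[4:30];c.append(np.minimum(d,60).mean())
    c=np.array(c)
    a=Z0+S/2
    if prior is not None:
        c=np.where(np.abs((a-prior+180)%360-180)<win,c,99)
    i=int(np.argmin(c));l,m,r_=c[i-1],c[i],c[(i+1)%720]
    o=0 if max(l,r_)>90 else .5*(l-r_)/(l-2*m+r_)
    far=np.abs((S-i+360)%720-360)>8
    return ((a[i]+o/2+180)%360-180).round(2),m.round(2),c[far].min().round(2)
E
python3 - <<'E'
from h import *
s=readout.get_state();print(s["t"],s["tool_pos"],s["eef_rot"],s["q"],s["grip_width"],s["force"])
g=grab("a")
for n in g: print(n,g[n][0],track(n,g[n][1]))
w=cv2.cvtColor(optics.get_image("wrist"),cv2.COLOR_RGB2BGR)
ims=[cv2.resize(g["top"][1][150:300,250:450],(400,300)),cv2.resize(g["side"][1][190:340,190:390],(400,300)),cv2.resize(w,(400,300))]
cv2.imwrite("pics/a.png",np.vstack([np.hstack(ims[:2]),np.hstack([ims[2],ims[2]*0])]))
E
```

```text
1.9 [569.78318082 -93.46571045 230.8106664 ] [ 9.78629788e-01  2.05629192e-01 -5.60116487e-04 -2.43990968e-04] [-3.67937772e-01  1.87329060e-01  1.60037670e+00 -2.04503651e-04
  1.35509236e+00  7.88689177e-01] 59.990382397142454 [-0.66802996  0.32007132  0.85596469]
top 1.9 (np.float64(-159.98), np.float32(37.04), np.float32(39.66))
side 1.95 (np.float64(-160.79), np.float32(28.83), np.float32(29.57))
```

View pics/a.png

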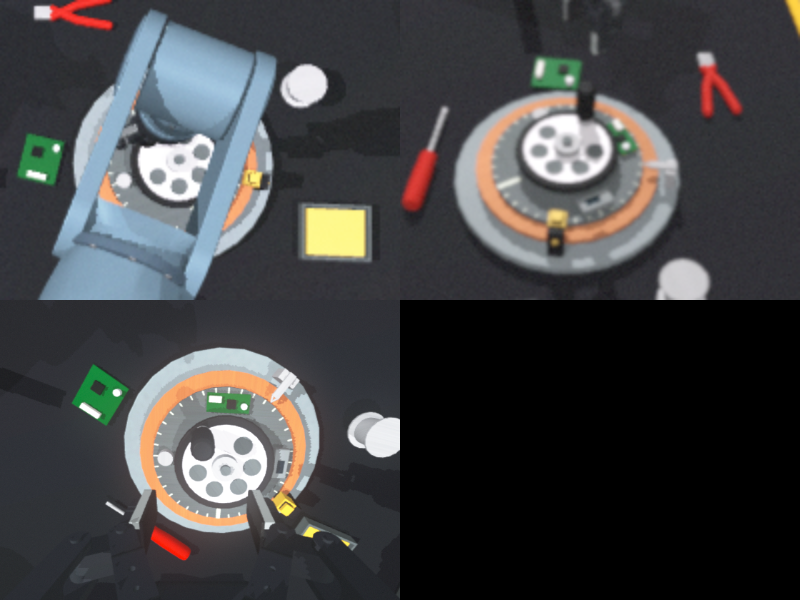

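The wrist view shows the knob roughly centred ahead, the zero line toward the robot, and the pointer in view. The side view is unobstructed. Now I'll go down and grip.

Call:
send_rows(
  commands=[0.0003,-0.0015,-0.018,0,0,0,0.06,0,-0.0012,-0.023,0,0,0,0.06,0,0,-0.023,0,0,0,0.06,0,0,-0.023,0,0,0,0.06,0,0,-0.023,0,0,0,0.06,0,0,-0.018,0,0,0,0.06,0,0,-0.005,0,0,0,0.05,0,0,0,0,0,0,0.02,0,0,0,0,0,0,0.02,0,0,0,0,0,0,0.02,0,0,0,0,0,0,0.02],
  squeeze=25,
)

```text
t: 3.15
tool_pos: [570.6, -98.2, 99.0]
eef_rot: [0.979, 0.204, 0.0, 0.001]
force: [-1.9, -2.3, -1.5]
grip_width: 27.6
finger_force: 26.2
```

```bash
python3 - <<'E'
from h import *
s=readout.get_state();print(s)
g=grab("b",("side",))
w=cv2.cvtColor(optics.get_image("wrist"),cv2.COLOR_RGB2BGR)
print(track("side",g["side"][1],-160))
cv2.imwrite("pics/b.png",np.hstack([cv2.resize(g["side"][1][190:340,190:390],(400,300)),cv2.resize(w,(400,300))]))
E
```

```text
{'t': 3.15, 'q': array([-3.74958494e-01,  3.40114292e-01,  1.69915757e+00, -8.06623494e-04,
        1.10154113e+00,  7.84518848e-01]), 'dq': array([ 0.00343978,  0.00140611, -0.00027013,  0.00044533, -0.00053913,
        0.00041669]), 'tau': array([ 1.56635653e+00, -4.86717689e+01, -3.15725613e+01,  8.00760761e-01,
       -2.82319961e-01, -5.97869672e-03]), 'tool_pos': array([570.56331925, -98.21259448,  99.00010412]), 'eef_rot': array([9.78889150e-01, 2.04391172e-01, 1.28585077e-04, 5.14661960e-04]), 'force': array([-1.89565829, -2.34839441, -1.51644448]), 'ft_torque': array([-0.35996033,  0.27207011, -0.0166286 ]), 'finger_force': 26.194024980068207, 'grip_width': 27.552244612932043}
(np.float64(-159.71), np.float32(28.57), np.float32(29.76))
```

View pics/b.png

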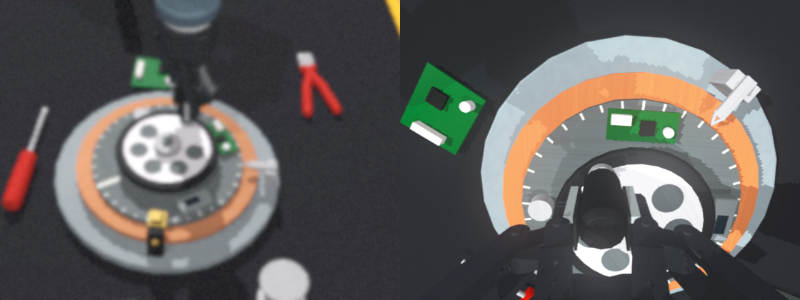

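The knob is held: opening 27.6 mm, finger force 26 N. The side view shows most of the deck, and the wrist view shows the pointer and the far half. Next I'll build the crank path generator and platter model, then start.

```bash
cat > crank.py <<'E'
import json,os,numpy as np
F="st.json"
def load(): return json.load(open(F)) if os.path.exists(F) else dict(th=np.radians(55.8),rx=0,ry=0,R=55.,hist=[])
def ang_of(p,c=(539.9,-143.5)): return np.degrees(np.arctan2(p[1]-c[1],p[0]-c[0]))
def gen(w,grip=.02,save=True):
    "w: handwheel rates rad/s per row -> rows, with rounding carried on"
    s=load();out=[]
    for v in w:
        a=s["th"];b=a+v*.1
        dx=s["R"]*(np.cos(b)-np.cos(a))+s["rx"];dy=s["R"]*(np.sin(b)-np.sin(a))+s["ry"]
        X,Y=round(dx,1),round(dy,1);s["rx"],s["ry"]=dx-X,dy-Y
        out+=[round(X/1000,4),round(Y/1000,4),0,0,0,0,grip];s["th"]=b;s["hist"].append([.1,v*.1])
    if save: json.dump(s,open(F,"w"))
    print(out)
def pause(dt=.05):
    s=load();s["hist"].append([dt,0.]);json.dump(s,open(F,"w"))
def sim(hist,D=.015,c=.026,I=.024,b=.002,p0=0.,w0=0.,n=20,tau=.05):
    "platter angle and rate at each hist item; the wheel follows with first order lag tau"
    p,w,out,cmd,h=p0,w0,[],0.,0.
    for dt,dth in hist:
        for k in range(n):
            cmd+=dth/n;e=dt/n;hn=h+(cmd-h)*(1-np.exp(-e/tau));wh=(hn-h)/e;h=hn
            f=c*(wh-w)-b*w
            if w==0 and abs(f)<=D: continue
            sg=np.sign(w) if w else np.sign(f)
            wn=w+(f-sg*D)/I*e
            if w and wn*w<0: wn=0.
            p+=(w+wn)/2*e;w=wn
        out.append((p,w))
    return np.array(out)
E
python3 -c "
from crank import *
gen([.3,.6,.9,1.2,1.4]+[1.5]*15)"
```

```text
[np.float64(-0.0014), np.float64(0.0009), 0, 0, 0, 0, 0.02, np.float64(-0.0028), np.float64(0.0017), 0, 0, 0, 0, 0.02, np.float64(-0.0044), np.float64(0.0022), 0, 0, 0, 0, 0.02, np.float64(-0.0062), np.float64(0.0023), 0, 0, 0, 0, 0.02, np.float64(-0.0075), np.float64(0.0017), 0, 0, 0, 0, 0.02, np.float64(-0.0082), np.float64(0.0007), 0, 0, 0, 0, 0.02, np.float64(-0.0083), np.float64(-0.0006), 0, 0, 0, 0, 0.02, np.float64(-0.008), np.float64(-0.0017), 0, 0, 0, 0, 0.02, np.float64(-0.0077), np.float64(-0.003), 0, 0, 0, 0, 0.02, np.float64(-0.0072), np.float64(-0.0041), 0, 0, 0, 0, 0.02, np.float64(-0.0064), np.float64(-0.0051), 0, 0, 0, 0, 0.02, np.float64(-0.0057), np.float64(-0.006), 0, 0, 0, 0, 0.02, np.float64(-0.0046), np.float64(-0.0068), 0, 0, 0, 0, 0.02, np.float64(-0.0036), np.float64(-0.0074), 0, 0, 0, 0, 0.02, np.float64(-0.0025), np.float64(-0.0079), 0, 0, 0, 0, 0.02, np.float64(-0.0012), np.float64(-0.0081), 0, 0, 0, 0, 0.02, np.float64(-0.0001), np.float64(-0.0083), 0, 0, 0, 0, 0.02, np.float64(0.0012), np.float64(-0.0081), 0, 0, 0, 0, 0.02, np.float64(0.0025), np.float64(-0.0079), 0, 0, 0, 0, 0.02, np.float64(0.0035), np.float64(-0.0074), 0, 0, 0, 0, 0.02]
```

Call:
send_rows(
  commands=[-0.0014,0.0009,0,0,0,0,0.02,-0.0028,0.0017,0,0,0,0,0.02,-0.0044,0.0022,0,0,0,0,0.02,-0.0062,0.0023,0,0,0,0,0.02,-0.0075,0.0017,0,0,0,0,0.02,-0.0082,0.0007,0,0,0,0,0.02,-0.0083,-0.0006,0,0,0,0,0.02,-0.008,-0.0017,0,0,0,0,0.02,-0.0077,-0.003,0,0,0,0,0.02,-0.0072,-0.0041,0,0,0,0,0.02,-0.0064,-0.0051,0,0,0,0,0.02,-0.0057,-0.006,0,0,0,0,0.02,-0.0046,-0.0068,0,0,0,0,0.02,-0.0036,-0.0074,0,0,0,0,0.02,-0.0025,-0.0079,0,0,0,0,0.02,-0.0012,-0.0081,0,0,0,0,0.02,-0.0001,-0.0083,0,0,0,0,0.02,0.0012,-0.0081,0,0,0,0,0.02,0.0025,-0.0079,0,0,0,0,0.02,0.0035,-0.0074,0,0,0,0,0.02],
)

```text
t: 5.25
tool_pos: [490.9, -170.9, 98.9]
eef_rot: [0.979, 0.205, -0.001, 0.0]
force: [-3.9, -2.2, 7.5]
grip_width: 27.3
finger_force: 27.3
```

```bash
sed -i 's/out+=\[round(X\/1000,4),round(Y\/1000,4),/out+=[float(round(X\/1000,4)),float(round(Y\/1000,4)),/' crank.py
cat > obs.py <<'E'
import sys
from h import *; from crank import *
def obs(tag,rates=None,show=False):
    s=readout.get_state();t0=s["t"];p=s["tool_pos"];st=load()
    g=grab(tag,("side",));s1=readout.get_state()
    print("t",t0,"tool",p.round(1),"F",s["force"].round(1),"grip",round(s["grip_width"],1),"ang meas",ang_of(p).round(1),"->",ang_of(s1["tool_pos"]).round(1),"cmd",((np.degrees(st["th"])+180)%360-180).round(1))
    for D in(.006,.010,.015,.022,.03):
        q=sim(st["hist"],D)[-1];print(D,"pred ang",((np.degrees(q[0])-160+180)%360-180).round(1),"rate",np.degrees(q[1]).round(1))
    print("track",track("side",g["side"][1]))
    if show: cv2.imwrite(f"pics/{tag}v.png",cv2.resize(polar("side",g["side"][1],CC["side"])[::-1],(720,128)))
    pause()
    if rates: gen(rates)
E
python3 -c "
from obs import *
obs('c1',[1.5]*20,True)"
```

```text
t 5.25 tool [ 490.9 -170.9   98.9] F [-3.9 -2.2  7.5] grip 27.3 ang meas -150.8 -> -149.4 cmd -150.1
0.006 pred ang -94.7 rate 58.2
0.01 pred ang -104.0 rate 50.9
0.015 pred ang -115.1 rate 41.9
0.022 pred ang -129.7 rate 29.4
0.03 pred ang -145.0 rate 15.3
track (np.float64(-116.59), np.float32(33.53), np.float32(34.23))
[0.0047, -0.0068, 0, 0, 0, 0, 0.02, 0.0056, -0.0061, 0, 0, 0, 0, 0.02, 0.0064, -0.0051, 0, 0, 0, 0, 0.02, 0.0071, -0.0041, 0, 0, 0, 0, 0.02, 0.0077, -0.0031, 0, 0, 0, 0, 0.02, 0.008, -0.0018, 0, 0, 0, 0, 0.02, 0.0083, -0.0006, 0, 0, 0, 0, 0.02, 0.0082, 0.0006, 0, 0, 0, 0, 0.02, 0.008, 0.0019, 0, 0, 0, 0, 0.02, 0.0077, 0.003, 0, 0, 0, 0, 0.02, 0.0071, 0.0042, 0, 0, 0, 0, 0.02, 0.0064, 0.0051, 0, 0, 0, 0, 0.02, 0.0056, 0.0061, 0, 0, 0, 0, 0.02, 0.0046, 0.0068, 0, 0, 0, 0, 0.02, 0.0036, 0.0075, 0, 0, 0, 0, 0.02, 0.0024, 0.0078, 0, 0, 0, 0, 0.02, 0.0012, 0.0082, 0, 0, 0, 0, 0.02, -0.0001, 0.0082, 0, 0, 0, 0, 0.02, -0.0013, 0.0082, 0, 0, 0, 0, 0.02, -0.0025, 0.0078, 0, 0, 0, 0, 0.02]
```

View pics/c1v.png

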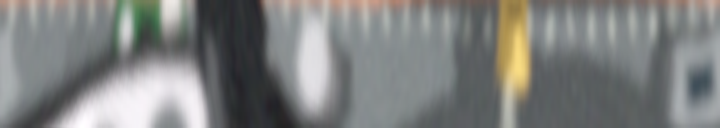

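The unwrapped view shows the zero line at about column 509 (-105.5°). The tracker had slipped by one 10° tick. I'll leave the ticks out of the coarse match and use their phase for the fine angle.

```bash
cat >> h.py <<'E'
def tickphase(n,P):
    "angle mod 10 deg from the ticks (r 97..103), plus strength"
    g=P.min(2)[25:30].mean(0);g=g-cv2.GaussianBlur(g[None],(0,0),7,borderType=cv2.BORDER_REPLICATE)[0]
    g=np.clip(g,-10,30);k=np.exp(-1j*2*np.pi*36*np.arange(720)/720);f=(g*k).sum()
    return (-np.angle(f)/(2*np.pi)*10)%10,abs(f)/720
def track(n,im,prior=None,win=60):
    P=cv2.GaussianBlur(polar(n,im,CC[n]),(3,3),0).astype(np.float32)
    S=np.arange(720);a=Z0+S/2
    A=P[2:23];B=T["top"][2:23];w=np.abs(B-np.median(B,1,keepdims=True)).max(2)+5
    c=np.array([(np.minimum(np.abs(A-np.roll(B,s,1)).max(2),70)*np.roll(w,s,1)).sum()/w.sum() for s in S])
    if prior is not None: c=np.where(np.abs((a-prior+180)%360-180)<win,c,99)
    i=int(np.argmin(c));far=np.abs((S-i+360)%720-360)>10
    t,st=tickphase(n,P);z=a[i];f=z+((t-z+5)%10-5)
    # zero line search
    g=P.min(2)[8:22].mean(0);g=g-cv2.GaussianBlur(g[None],(0,0),8)[0];j=np.argsort(-g)[:3]/2
    return "coarse",(z+180)%360-180,"fine",round((f+180)%360-180,2),"tick",round(st,2),"cost",c[i].round(1),c[far].min().round(1),"bright",(j+180)%360-180
E
python3 - <<'E'
from h import *
for n,f in(("top","top0"),("side","side0"),("side","a_side"),("side","b_side"),("side","c1_side")): print(f,*track(n,cv2.imread(f"pics/{f}.png")))
E
```

```text
top0 coarse -160.0 fine -159.43 tick 9.41 cost 0.0 28.6 bright [   5.5 -159.5 -159. ]
side0 coarse -162.0 fine -159.82 tick 2.86 cost 41.2 41.6 bright [14.5 14.  15. ]
a_side coarse -162.0 fine -159.83 tick 2.84 cost 41.2 41.7 bright [14.  14.5 13.5]
b_side coarse -163.0 fine -160.35 tick 3.23 cost 40.6 41.2 bright [13.5 13.  14. ]
c1_side coarse 157.0 fine 154.61 tick 3.63 cost 45.5 46.4 bright [-0.5 -1.  -1.5]
```

Call:
send_rows(
  commands=[0.0047,-0.0068,0,0,0,0,0.02,0.0056,-0.0061,0,0,0,0,0.02,0.0064,-0.0051,0,0,0,0,0.02,0.0071,-0.0041,0,0,0,0,0.02,0.0077,-0.0031,0,0,0,0,0.02,0.008,-0.0018,0,0,0,0,0.02,0.0083,-0.0006,0,0,0,0,0.02,0.0082,0.0006,0,0,0,0,0.02,0.008,0.0019,0,0,0,0,0.02,0.0077,0.003,0,0,0,0,0.02,0.0071,0.0042,0,0,0,0,0.02,0.0064,0.0051,0,0,0,0,0.02,0.0056,0.0061,0,0,0,0,0.02,0.0046,0.0068,0,0,0,0,0.02,0.0036,0.0075,0,0,0,0,0.02,0.0024,0.0078,0,0,0,0,0.02,0.0012,0.0082,0,0,0,0,0.02,-0.0001,0.0082,0,0,0,0,0.02,-0.0013,0.0082,0,0,0,0,0.02,-0.0025,0.0078,0,0,0,0,0.02],
)

```text
t: 7.3
tool_pos: [589.3, -122.3, 98.9]
eef_rot: [0.979, 0.205, -0.001, -0.0]
force: [-6.1, -2.1, 10.1]
grip_width: 27.5
finger_force: 27.3
```

```bash
python3 -c "
from obs import *
obs('c2',[1.5]*20)"
```

```text
t 7.3 tool [ 589.3 -122.3   98.9] F [-6.1 -2.1 10.1] grip 27.5 ang meas 23.2 -> 24.6 cmd 21.8
0.006 pred ang 32.9 rate 66.2
0.01 pred ang 7.6 rate 58.1
0.015 pred ang -23.6 rate 48.0
0.022 pred ang -66.2 rate 33.8
0.03 pred ang -113.3 rate 17.7
track ('coarse', np.float64(-22.5), 'fine', np.float64(-26.35), 'tick', np.float64(2.67), 'cost', np.float32(44.4), np.float32(46.0), 'bright', array([-14.5, -14. , -15. ]))
[-0.0036, 0.0074, 0, 0, 0, 0, 0.02, -0.0047, 0.0068, 0, 0, 0, 0, 0.02, -0.0056, 0.006, 0, 0, 0, 0, 0.02, -0.0065, 0.0051, 0, 0, 0, 0, 0.02, -0.0072, 0.0041, 0, 0, 0, 0, 0.02, -0.0077, 0.0029, 0, 0, 0, 0, 0.02, -0.008, 0.0018, 0, 0, 0, 0, 0.02, -0.0083, 0.0005, 0, 0, 0, 0, 0.02, -0.0082, -0.0007, 0, 0, 0, 0, 0.02, -0.008, -0.0019, 0, 0, 0, 0, 0.02, -0.0076, -0.0031, 0, 0, 0, 0, 0.02, -0.0071, -0.0042, 0, 0, 0, 0, 0.02, -0.0064, -0.0052, 0, 0, 0, 0, 0.02, -0.0055, -0.0061, 0, 0, 0, 0, 0.02, -0.0046, -0.0069, 0, 0, 0, 0, 0.02, -0.0035, -0.0075, 0, 0, 0, 0, 0.02, -0.0023, -0.0079, 0, 0, 0, 0, 0.02, -0.0011, -0.0081, 0, 0, 0, 0, 0.02, 0.0001, -0.0083, 0, 0, 0, 0, 0.02, 0.0014, -0.0081, 0, 0, 0, 0, 0.02]
```

```bash
cat >> h.py <<'E'
def cand(n,im,prior,k=4):
    "tick-phase candidates scored by zero line contrast and the green board opposite"
    P=cv2.GaussianBlur(polar(n,im,CC[n]),(3,3),0).astype(np.float32);t,st=tickphase(n,P)
    G=polar(n,im,CC[n],z=54).astype(np.float32);gm=((G[...,1]-np.maximum(G[...,0],G[...,2]))[2:28]>15).mean(0)
    v=P.min(2)[6:23]
    out=[]
    for j in range(-k,k+1):
        a=prior+((t-prior+5)%10-5)+10*j
        col=lambda d:np.median(v[:,int(round((a+d)*2))%720])
        idx=lambda lo,hi:np.arange(int((a+180+lo)*2),int((a+180+hi)*2))%720
        out.append((round(a,1),round(float(col(0)-max(col(-4.5),col(4.5))),0),round(float(gm[idx(-17,17)].mean()-gm[idx(-40,-23)].mean()-gm[idx(23,40)].mean()),2)))
    return out
E
python3 - <<'E'
from h import *; from crank import *
for f,p in(("side0",-160),("c1_side",-105),("c2_side",3)):
    print(f,cand("side",cv2.imread(f"pics/{f}.png"),p))
s=load();s["hist"]=s["hist"][:-20];s["th"]-=3.0;json.dump(s,open(F,"w"))
o=[(21,np.radians(160-105.4)),(42,np.radians(163.65))]
hl=s["hist"];print(len(hl))
for D in(.0095,.010,.0105,.011,.0115):
  for tau in(.03,.1):
    q=sim(hl,D,tau=tau);print(D,tau,np.degrees(q[[19,40],0])-160,np.degrees(q[40,1]))
for x,y in((.05,0),):pass
E
```

```text
side0 [(np.float64(-199.8), 0.0, -0.61), (np.float64(-189.8), -1.0, -0.41), (np.float64(-179.8), -1.0, -0.15), (np.float64(-169.8), -33.0, 0.3), (np.float64(-159.8), 24.0, 0.54), (np.float64(-149.8), -1.0, 0.1), (np.float64(-139.8), -1.0, -0.38), (np.float64(-129.8), -4.0, -0.47), (np.float64(-119.8), -13.0, -0.47)]
c1_side [(np.float64(-145.4), 2.0, -0.24), (np.float64(-135.4), -3.0, -0.17), (np.float64(-125.4), 1.0, 0.06), (np.float64(-115.4), -1.0, 0.18), (np.float64(-105.4), -8.0, 0.17), (np.float64(-95.4), -15.0, 0.02), (np.float64(-85.4), 0.0, -0.2), (np.float64(-75.4), -4.0, -0.26), (np.float64(-65.4), -2.0, -0.1)]
c2_side [(np.float64(-36.4), -26.0, -0.23), (np.float64(-26.4), 0.0, 0.18), (np.float64(-16.4), 0.0, 0.66), (np.float64(-6.4), -48.0, 0.28), (np.float64(3.6), -1.0, -0.34), (np.float64(13.6), -9.0, -0.48), (np.float64(23.6), 0.0, -0.58), (np.float64(33.6), -11.0, -0.44), (np.float64(43.6), -37.0, -0.04)]
42
0.0095 0.03 [-101.66630761   12.01842044] 59.15865881981095
0.0095 0.1 [-105.7483415     7.30293277] 59.03857948414846
0.01 0.03 [-102.82424705    8.84982045] 58.145664558305704
0.01 0.1 [-106.86026605    4.18564816] 58.02620489523829
0.0105 0.03 [-103.9793459     5.68437772] 57.13270731961177
0.0105 0.1 [-107.96393964    1.07760323] 57.013945898259536
0.011 0.03 [-105.13171518    2.52197088] 56.11978589132366
0.011 0.1 [-109.05889559   -2.02066632] 56.00181055997916
0.0115 0.03 [-106.28182794   -0.63792589] 55.10689410488323
0.0115 0.1 [-110.14402376   -5.10789931] 54.98981653721347
```

```bash
python3 - <<'E'
from h import *
for f,lo,hi in(("c1_side",-124,-94),("c2_side",-34,16)):
    P=polar("side",cv2.imread(f"pics/{f}.png"),CC["side"])
    print(f,np.arange(lo,hi,1.0))
    for r0 in(73,79,85,91,98):
        v=P[r0-72:r0-72+5].min(2).mean(0);print(r0,[int(v[int(a*2)%720]) for a in np.arange(lo,hi,1.)])
E
```

```text
c1_side [-124. -123. -122. -121. -120. -119. -118. -117. -116. -115. -114. -113.
 -112. -111. -110. -109. -108. -107. -106. -105. -104. -103. -102. -101.
 -100.  -99.  -98.  -97.  -96.  -95.]
73 [90, 87, 85, 86, 88, 88, 88, 89, 90, 90, 89, 86, 90, 100, 119, 140, 159, 171, 174, 170, 157, 139, 121, 105, 95, 92, 93, 90, 87, 87]
79 [89, 87, 88, 89, 89, 88, 88, 89, 90, 90, 94, 97, 96, 99, 107, 120, 136, 152, 161, 159, 149, 135, 125, 115, 111, 108, 108, 105, 101, 98]
85 [91, 90, 90, 91, 91, 90, 89, 89, 88, 89, 93, 93, 93, 90, 87, 85, 91, 98, 106, 111, 119, 125, 129, 130, 129, 125, 120, 114, 108, 103]
91 [93, 88, 87, 90, 91, 95, 101, 108, 109, 104, 99, 97, 93, 90, 86, 83, 81, 82, 86, 91, 98, 110, 120, 122, 117, 111, 111, 121, 132, 134]
98 [92, 89, 87, 86, 86, 89, 95, 102, 108, 104, 96, 92, 92, 90, 87, 83, 80, 76, 72, 73, 73, 74, 75, 76, 78, 83, 94, 115, 137, 142]
c2_side [-34. -33. -32. -31. -30. -29. -28. -27. -26. -25. -24. -23. -22. -21.
 -20. -19. -18. -17. -16. -15. -14. -13. -12. -11. -10.  -9.  -8.  -7.
  -6.  -5.  -4.  -3.  -2.  -1.   0.   1.   2.   3.   4.   5.   6.   7.
   8.   9.
[... 582 characters left out ...]
9, 129, 130, 137, 148, 168, 190, 208, 220, 221, 212, 197, 177, 158, 143, 133, 132, 131, 132, 132, 132, 131, 131, 132, 132, 130, 129, 130, 132, 132, 131, 131, 131, 129, 127, 126, 125, 124, 122]
91 [134, 133, 130, 129, 128, 128, 129, 131, 134, 134, 132, 131, 130, 129, 129, 142, 161, 186, 206, 218, 219, 206, 188, 168, 148, 137, 128, 129, 131, 134, 136, 135, 133, 132, 130, 130, 131, 132, 134, 133, 131, 130, 129, 127, 123, 122, 120, 118, 117, 117]
98 [158, 143, 131, 123, 119, 120, 127, 138, 155, 166, 166, 153, 139, 130, 129, 135, 155, 175, 197, 208, 207, 196, 176, 158, 142, 137, 138, 145, 156, 165, 167, 158, 148, 140, 135, 135, 138, 141, 150, 161, 163, 155, 143, 132, 125, 123, 126, 134, 141, 144]
```

```bash
cat >> h.py <<'E'
def zline(im,prior,win=40,n="side"):
    "zero line and ticks by their bright profile near prior; angles in deg"
    P=polar(n,im,CC[n]).astype(np.float32).min(2);a=np.arange(prior-win,prior+win,.25)
    def prof(lo,hi):
        v=np.median(P[lo-72:hi-72],0);return np.interp(a,np.arange(-1440,1440)/2,np.tile(v,4))
    from scipy.signal import find_peaks
    res=[]
    for lo,hi in((74,80),(80,86),(86,92),(92,97),(98,103)):
        v=prof(lo,hi);k,pr=find_peaks(v,prominence=18)
        o=np.argsort(-pr["prominences"])[:8 if lo==98 else 3]
        L=[]
        for i in sorted(k[o]):
            m=np.abs(a-a[i])<2.5;w=np.clip(v[m]-v[m].min(),0,None);L.append((float(round((a[m]*w).sum()/w.sum(),1)),int(v[i])))
        res.append((lo,L))
    return res
E
python3 - <<'E'
from h import *; from crank import *
for f,p in(("side0",-160),("c1_side",-105),("c2_side",-15)):
    print(f,*zline(cv2.imread(f"pics/{f}.png"),p),sep="\n ")
hl=load()["hist"];ob=np.radians([160-105.7,160-14.4])
for tau in(.03,.08):
  for free in("I","c"):
    f=least_squares(lambda x:sim(hl,x[0]*.01,tau=tau,**{free:x[1]*.01})[[19,40],0]-ob,[1.2,2.4],diff_step=.01)
    q=sim(hl,f.x[0]*.01,tau=tau,**{free:f.x[1]*.01});print(tau,free,f.x,f.cost,"rate",np.degrees(q[-1,1]))
E
```

```text
side0
 (74, [(-161.9, 224)])
 (80, [(-161.6, 229)])
 (86, [(-161.6, 226)])
 (92, [(-161.2, 222), (-151.2, 164), (-140.9, 168)])
 (98, [(-191.5, 163), (-181.7, 155), (-171.4, 155), (-161.1, 199), (-150.7, 170), (-140.7, 170), (-130.6, 154)])
c1_side
 (74, [(-106.0, 175)])
 (80, [(-105.3, 152)])
 (86, [(-100.9, 129)])
 (92, [(-116.3, 116), (-95.0, 144), (-85.3, 168)])
 (98, [(-137.0, 150), (-115.7, 108), (-95.0, 146), (-84.7, 146), (-75.5, 146)])
c2_side
 (74, [(-13.8, 217)])
 (80, [(-14.3, 223)])
 (86, [(-14.3, 222)])
 (92, [(-14.5, 220)])
 (98, [(-35.1, 172), (-24.6, 172), (-14.5, 213), (-4.5, 169), (5.7, 165), (15.0, 147)])
0.03 I [1.60585818 1.47449473] 3.768160199851833e-17 rate 42.70889511462921
0.03 c [2.81748287 4.38587599] 3.449716640721454e-17 rate 42.61165340983628
0.08 I [1.61482923 1.27038465] 8.982538876960202e-17 rate 44.27280220405978
0.08 c [3.35153797 5.14785154] 1.3039339234940292e-18 rate 44.22214793043333
```

```bash
python3 -c "
from crank import *
gen([1.65]+[1.75]*19)"
```

```text
[-0.0041, 0.0081, 0, 0, 0, 0, 0.02, -0.0057, 0.0077, 0, 0, 0, 0, 0.02, -0.0069, 0.0067, 0, 0, 0, 0, 0.02, -0.008, 0.0053, 0, 0, 0, 0, 0.02, -0.0088, 0.0039, 0, 0, 0, 0, 0.02, -0.0094, 0.0022, 0, 0, 0, 0, 0.02, -0.0096, 0.0006, 0, 0, 0, 0, 0.02, -0.0095, -0.001, 0, 0, 0, 0, 0.02, -0.0093, -0.0028, 0, 0, 0, 0, 0.02, -0.0086, -0.0043, 0, 0, 0, 0, 0.02, -0.0077, -0.0057, 0, 0, 0, 0, 0.02, -0.0066, -0.007, 0, 0, 0, 0, 0.02, -0.0053, -0.008, 0, 0, 0, 0, 0.02, -0.0038, -0.0088, 0, 0, 0, 0, 0.02, -0.0022, -0.0094, 0, 0, 0, 0, 0.02, -0.0006, -0.0096, 0, 0, 0, 0, 0.02, 0.0011, -0.0095, 0, 0, 0, 0, 0.02, 0.0028, -0.0092, 0, 0, 0, 0, 0.02, 0.0043, -0.0086, 0, 0, 0, 0, 0.02, 0.0058, -0.0077, 0, 0, 0, 0, 0.02]
```

Call:
send_rows(
  commands=[-0.0041,0.0081,0,0,0,0,0.02,-0.0057,0.0077,0,0,0,0,0.02,-0.0069,0.0067,0,0,0,0,0.02,-0.008,0.0053,0,0,0,0,0.02,-0.0088,0.0039,0,0,0,0,0.02,-0.0094,0.0022,0,0,0,0,0.02,-0.0096,0.0006,0,0,0,0,0.02,-0.0095,-0.001,0,0,0,0,0.02,-0.0093,-0.0028,0,0,0,0,0.02,-0.0086,-0.0043,0,0,0,0,0.02,-0.0077,-0.0057,0,0,0,0,0.02,-0.0066,-0.007,0,0,0,0,0.02,-0.0053,-0.008,0,0,0,0,0.02,-0.0038,-0.0088,0,0,0,0,0.02,-0.0022,-0.0094,0,0,0,0,0.02,-0.0006,-0.0096,0,0,0,0,0.02,0.0011,-0.0095,0,0,0,0,0.02,0.0028,-0.0092,0,0,0,0,0.02,0.0043,-0.0086,0,0,0,0,0.02,0.0058,-0.0077,0,0,0,0,0.02],
)

```text
t: 9.35
tool_pos: [497.9, -180.3, 98.9]
eef_rot: [0.979, 0.204, -0.0, 0.0]
force: [-1.3, -1.1, 7.9]
grip_width: 27.5
finger_force: 27.1
```

```bash
cat > obs.py <<'E'
from h import *; from crank import *
def obs(tag,prior,win=40):
    s=readout.get_state();t0=s["t"];p=s["tool_pos"];st=load()
    g=grab(tag,("side",));s1=readout.get_state();pause()
    print("t",t0,"tool",p.round(1),"F",s["force"].round(1),"grip",round(s["grip_width"],1),"ang",ang_of(p).round(1),"->",ang_of(s1["tool_pos"]).round(1),"cmd",((np.degrees(st["th"])+180)%360-180).round(1),"nhist",len(st["hist"]))
    print(*zline(g["side"][1],prior,win),sep="\n ")
E
python3 -c "
from obs import *
obs('c3',90,50)"
```

```text
t 9.35 tool [ 497.9 -180.3   98.9] F [-1.3 -1.1  7.9] grip 27.5 ang -138.8 -> -137.1 cmd -138.2 nhist 62
(74, [(77.9, 244), (101.5, 96)])
 (80, [(79.5, 238)])
 (86, [(87.5, 139)])
 (92, [(87.9, 145)])
 (98, [(49.3, 145), (58.7, 138), (68.6, 141), (78.7, 148), (88.2, 201), (137.0, 174)])
```

```bash
cat > fit.py <<'E'
from h import *; from crank import *
def fit(obs,start=-161.3,prn=True):
    "obs: list of (hist index, unwrapped angle deg)"
    hl=load()["hist"];ix=[o[0] for o in obs];y=np.radians([o[1]-start for o in obs])
    R={}
    for name,f,x0 in(("D",lambda x:dict(D=x[0]*.01),[1.3]),("D,I",lambda x:dict(D=x[0]*.01,I=x[1]*.01),[1.5,2.]),("D,c",lambda x:dict(D=x[0]*.01,c=x[1]*.01),[1.5,3.]),("D,b",lambda x:dict(D=x[0]*.01,b=x[1]*.01),[1.,.3])):
        s=least_squares(lambda x:sim(hl,tau=.05,**f(x))[ix,0]-y,x0,diff_step=.01);q=sim(hl,tau=.05,**f(s.x))[-1]
        k=dict(D=.015,c=.026,b=.002,I=.024);k.update(f(s.x));R[name]=(k,q)
        if prn: print(name,s.x.round(3),"res deg",np.degrees(s.fun).round(1),"rate",np.degrees(q[1]).round(1),"need wh",(((k["b"]+k["c"])*1.0472+k["D"])/k["c"]).round(3))
    return R
E
python3 -c "
from fit import *
fit([(19,-105.7),(40,-14.4),(61,88.1)])"
```

```text
D [1.43] res deg [-9.2 -6.3  5.6] rate 59.8 need wh 1.678
D,I [1.73  1.002] res deg [ 1.  -3.4  1.9] rate 52.7 need wh 1.793
D,c [4.689 6.666] res deg [ 1.  -3.8  2.2] rate 52.8 need wh 1.782
D,b [0.285 1.918] res deg [ 0.3 -0.4  0.2] rate 51.7 need wh 1.929
```

```bash
python3 -c "
from crank import *
gen([1.85]+[1.92]*19)"
```

```text
[0.0074, -0.0069, 0, 0, 0, 0, 0.02, 0.0089, -0.0056, 0, 0, 0, 0, 0.02, 0.0099, -0.0038, 0, 0, 0, 0, 0.02, 0.0104, -0.0019, 0, 0, 0, 0, 0.02, 0.0105, 0.0002, 0, 0, 0, 0, 0.02, 0.0103, 0.0022, 0, 0, 0, 0, 0.02, 0.0097, 0.0041, 0, 0, 0, 0, 0.02, 0.0088, 0.0058, 0, 0, 0, 0, 0.02, 0.0075, 0.0075, 0, 0, 0, 0, 0.02, 0.0059, 0.0087, 0, 0, 0, 0, 0.02, 0.0041, 0.0097, 0, 0, 0, 0, 0.02, 0.0022, 0.0103, 0, 0, 0, 0, 0.02, 0.0002, 0.0106, 0, 0, 0, 0, 0.02, -0.0018, 0.0103, 0, 0, 0, 0, 0.02, -0.0037, 0.0099, 0, 0, 0, 0, 0.02, -0.0056, 0.0089, 0, 0, 0, 0, 0.02, -0.0072, 0.0078, 0, 0, 0, 0, 0.02, -0.0085, 0.0062, 0, 0, 0, 0, 0.02, -0.0096, 0.0045, 0, 0, 0, 0, 0.02, -0.0102, 0.0025, 0, 0, 0, 0, 0.02]
```

Call:
send_rows(
  commands=[0.0074,-0.0069,0,0,0,0,0.02,0.0089,-0.0056,0,0,0,0,0.02,0.0099,-0.0038,0,0,0,0,0.02,0.0104,-0.0019,0,0,0,0,0.02,0.0105,0.0002,0,0,0,0,0.02,0.0103,0.0022,0,0,0,0,0.02,0.0097,0.0041,0,0,0,0,0.02,0.0088,0.0058,0,0,0,0,0.02,0.0075,0.0075,0,0,0,0,0.02,0.0059,0.0087,0,0,0,0,0.02,0.0041,0.0097,0,0,0,0,0.02,0.0022,0.0103,0,0,0,0,0.02,0.0002,0.0106,0,0,0,0,0.02,-0.0018,0.0103,0,0,0,0,0.02,-0.0037,0.0099,0,0,0,0,0.02,-0.0056,0.0089,0,0,0,0,0.02,-0.0072,0.0078,0,0,0,0,0.02,-0.0085,0.0062,0,0,0,0,0.02,-0.0096,0.0045,0,0,0,0,0.02,-0.0102,0.0025,0,0,0,0,0.02],
)

```text
t: 11.4
tool_pos: [547.4, -88.3, 98.9]
eef_rot: [0.979, 0.205, 0.001, 0.0]
force: [-0.1, -3.1, 6.1]
grip_width: 27.3
finger_force: 27.0
```

```bash
python3 -c "
from obs import *
obs('c4',204,50)"
```

```text
t 11.4 tool [547.4 -88.3  98.9] F [-0.1 -3.1  6.1] grip 27.3 ang 82.3 -> 83.8 cmd 81.4 nhist 83
(74, [(213.6, 204)])
 (80, [(214.2, 229)])
 (86, [(214.1, 231)])
 (92, [(214.4, 231), (234.9, 173), (245.4, 167)])
 (98, [(164.4, 173), (174.5, 173), (184.5, 174), (194.5, 160), (214.4, 213), (225.2, 159), (235.1, 161), (245.3, 147)])
```

```bash
python3 -c "
from fit import *
for c3 in(88.1,98.1):
  for x in ([],[(61,c3)]): 
    print(c3,x);fit([(19,-105.7),(40,-14.4)]+x+[(82,214.3)])
im=cv2.imread('pics/c3_side.png');P=polar('side',im,CC['side'])
for r0 in(80,85,90,94,98,101):
    v=P[r0-72:r0-70].mean(0);print(r0,[int(v[int(a*2)%720].min()) for a in np.arange(70,130,2.)])
"
```

```text
88.1 []
D [1.493] res deg [-10.5 -10.1   5.8] rate 67.7 need wh 1.702
D,I [1.758 0.902] res deg [ 1.7 -3.8  1.4] rate 60.1 need wh 1.804
D,c [5.64  7.802] res deg [ 1.7 -4.8  1.9] rate 60.1 need wh 1.797
D,b [0.537 1.464] res deg [-0.9  0.8 -0.2] rate 60.1 need wh 1.844
88.1 [(61, 88.1)]
D [1.491] res deg [-10.5 -10.   -0.6   6.2] rate 67.7 need wh 1.701
D,I [1.76  0.904] res deg [ 1.6 -4.   0.5  1.1] rate 60.1 need wh 1.805
D,c [5.641 7.802] res deg [ 1.7 -4.8  0.   1.9] rate 60.1 need wh 1.797
D,b [0.633 1.36 ] res deg [-1.9 -0.8  3.3 -1.7] rate 60.3 need wh 1.839
98.1 []
D [1.493] res deg [-10.5 -10.1   5.8] rate 67.7 need wh 1.702
D,I [1.758 0.902] res deg [ 1.7 -3.8  1.4] rate 60.1 need wh 1.804
D,c [5.64  7.802] res deg [ 1.7 -4.8  1.9] rate 60.1 need wh 1.797
D,b [0.537 1.464] res deg [-0.9  0.8 -0.2] rate 60.1 need wh 1.844
98.1 [(61, 98.1)]
D [1.462] res deg [-9.9 -8.2 -7.6 10.4] rate 68.3 need wh 1.69
D,I [1.739 0.869] res deg [ 2.8 -2.  -6.5  5.1] rate 60.3 need wh 1.797
D,c [5.645 7.903] res deg [ 2.6 -2.9 -7.   6. ] rate 60.5 need wh 1.788
D,b [0.445 1.562] res deg [ 0.1  2.3 -3.3  1.3] rate 59.9 need wh 1.848
80 [238, 237, 236, 239, 242, 243, 242, 240, 237, 233, 226, 209, 158, 90, 65, 74, 74, 69, 59, 51, 46, 42, 39, 37, 41, 48, 48, 46, 49, 48]
85 [173, 177, 187, 195, 201, 202, 198, 198, 198, 197, 189, 161, 111, 58, 42, 49, 45, 46, 48, 50, 42, 43, 41, 46, 48, 45, 41, 40, 41, 41]
90 [88, 94, 101, 104, 102, 98, 97, 98, 108, 116, 105, 85, 56, 41, 40, 47, 49, 45, 44, 41, 42, 40, 44, 47, 51, 50, 46, 41, 37, 43]
94 [91, 91, 90, 94, 93, 87, 84, 94, 135, 153, 133, 84, 49, 43, 45, 46, 47, 48, 46, 44, 39, 41, 43, 46, 52, 48, 42, 42, 42, 58]
98 [126, 112, 109, 115, 129, 125, 112, 123, 169, 197, 177, 109, 56, 43, 43, 44, 43, 45, 43, 43, 38, 41, 44, 44, 42, 39, 38, 41, 50, 82]
101 [143, 127, 124, 131, 151, 149, 130, 132, 171, 201, 183, 105, 48, 44, 45, 47, 49, 44, 44, 48, 40, 42, 45, 44, 36, 38, 41, 43, 47, 90]
```

```bash
python3 -c "
from crank import *
gen([1.82]*20);gen([1.82]*20)"
```

```text
[-0.01, 0.0006, 0, 0, 0, 0, 0.02, -0.0099, -0.0012, 0, 0, 0, 0, 0.02, -0.0095, -0.003, 0, 0, 0, 0, 0.02, -0.0088, -0.0047, 0, 0, 0, 0, 0.02, -0.0079, -0.0062, 0, 0, 0, 0, 0.02, -0.0066, -0.0075, 0, 0, 0, 0, 0.02, -0.0051, -0.0086, 0, 0, 0, 0, 0.02, -0.0035, -0.0093, 0, 0, 0, 0, 0.02, -0.0017, -0.0099, 0, 0, 0, 0, 0.02, 0.0001, -0.01, 0, 0, 0, 0, 0.02, 0.0018, -0.0098, 0, 0, 0, 0, 0.02, 0.0037, -0.0093, 0, 0, 0, 0, 0.02, 0.0052, -0.0085, 0, 0, 0, 0, 0.02, 0.0067, -0.0074, 0, 0, 0, 0, 0.02, 0.008, -0.0061, 0, 0, 0, 0, 0.02, 0.0089, -0.0045, 0, 0, 0, 0, 0.02, 0.0096, -0.0029, 0, 0, 0, 0, 0.02, 0.0099, -0.001, 0, 0, 0, 0, 0.02, 0.01, 0.0007, 0, 0, 0, 0, 0.02, 0.0097, 0.0025, 0, 0, 0, 0, 0.02]
[0.009, 0.0043, 0, 0, 0, 0, 0.02, 0.0081, 0.0058, 0, 0, 0, 0, 0.02, 0.007, 0.0072, 0, 0, 0, 0, 0.02, 0.0055, 0.0083, 0, 0, 0, 0, 0.02, 0.0039, 0.0092, 0, 0, 0, 0, 0.02, 0.0022, 0.0098, 0, 0, 0, 0, 0.02, 0.0004, 0.01, 0, 0, 0, 0, 0.02, -0.0014, 0.0099, 0, 0, 0, 0, 0.02, -0.0032, 0.0094, 0, 0, 0, 0, 0.02, -0.0048, 0.0088, 0, 0, 0, 0, 0.02, -0.0064, 0.0077, 0, 0, 0, 0, 0.02, -0.0076, 0.0064, 0, 0, 0, 0, 0.02, -0.0087, 0.005, 0, 0, 0, 0, 0.02, -0.0094, 0.0033, 0, 0, 0, 0, 0.02, -0.0099, 0.0015, 0, 0, 0, 0, 0.02, -0.01, -0.0002, 0, 0, 0, 0, 0.02, -0.0098, -0.0021, 0, 0, 0, 0, 0.02, -0.0092, -0.0038, 0, 0, 0, 0, 0.02, -0.0084, -0.0055, 0, 0, 0, 0, 0.02, -0.0073, -0.0068, 0, 0, 0, 0, 0.02]
```

Call:
send_rows(
  commands=[-0.01,0.0006,0,0,0,0,0.02,-0.0099,-0.0012,0,0,0,0,0.02,-0.0095,-0.003,0,0,0,0,0.02,-0.0088,-0.0047,0,0,0,0,0.02,-0.0079,-0.0062,0,0,0,0,0.02,-0.0066,-0.0075,0,0,0,0,0.02,-0.0051,-0.0086,0,0,0,0,0.02,-0.0035,-0.0093,0,0,0,0,0.02,-0.0017,-0.0099,0,0,0,0,0.02,0.0001,-0.01,0,0,0,0,0.02,0.0018,-0.0098,0,0,0,0,0.02,0.0037,-0.0093,0,0,0,0,0.02,0.0052,-0.0085,0,0,0,0,0.02,0.0067,-0.0074,0,0,0,0,0.02,0.008,-0.0061,0,0,0,0,0.02,0.0089,-0.0045,0,0,0,0,0.02,0.0096,-0.0029,0,0,0,0,0.02,0.0099,-0.001,0,0,0,0,0.02,0.01,0.0007,0,0,0,0,0.02,0.0097,0.0025,0,0,0,0,0.02],
)

```text
t: 13.45
tool_pos: [558.3, -193.8, 98.8]
eef_rot: [0.979, 0.204, 0.0, -0.001]
force: [-3.0, 4.9, 9.2]
grip_width: 27.8
finger_force: 27.4
```

Call:
send_rows(
  commands=[0.009,0.0043,0,0,0,0,0.02,0.0081,0.0058,0,0,0,0,0.02,0.007,0.0072,0,0,0,0,0.02,0.0055,0.0083,0,0,0,0,0.02,0.0039,0.0092,0,0,0,0,0.02,0.0022,0.0098,0,0,0,0,0.02,0.0004,0.01,0,0,0,0,0.02,-0.0014,0.0099,0,0,0,0,0.02,-0.0032,0.0094,0,0,0,0,0.02,-0.0048,0.0088,0,0,0,0,0.02,-0.0064,0.0077,0,0,0,0,0.02,-0.0076,0.0064,0,0,0,0,0.02,-0.0087,0.005,0,0,0,0,0.02,-0.0094,0.0033,0,0,0,0,0.02,-0.0099,0.0015,0,0,0,0,0.02,-0.01,-0.0002,0,0,0,0,0.02,-0.0098,-0.0021,0,0,0,0,0.02,-0.0092,-0.0038,0,0,0,0,0.02,-0.0084,-0.0055,0,0,0,0,0.02,-0.0073,-0.0068,0,0,0,0,0.02],
)

```text
t: 15.45
tool_pos: [497.4, -105.5, 98.9]
eef_rot: [0.979, 0.205, 0.0, -0.001]
force: [-1.3, 0.7, 8.7]
grip_width: 27.4
finger_force: 27.4
```

```bash
python3 -c "
from obs import *
obs('c5',455,60)"
```

```text
t 15.45 tool [ 497.4 -105.5   98.9] F [-1.3  0.7  8.7] grip 27.4 ang 138.2 -> 139.6 cmd 138.5 nhist 124
(74, [(418.2, 254), (446.5, 248), (487.8, 128)])
 (80, [(449.1, 241), (480.0, 131)])
 (86, [(448.9, 141), (477.7, 133)])
 (92, [(475.8, 128)])
 (98, [(399.7, 165), (409.5, 161), (428.6, 140), (438.8, 150), (448.2, 145), (474.3, 120), (486.8, 163), (497.0, 174)])
```

```bash
python3 - <<'E'
from h import *
for f,p in(("c5_side",458),("c4_side",214.3),("c3_side",88.1),("c2_side",-14.4)):
    im=cv2.imread(f"pics/{f}.png")
    for z in(50,56):
        G=polar("side",im,CC["side"],z=z).astype(np.float32);gm=((G[...,1]-np.maximum(G[...,0],G[...,2]))[4:28]>15).mean(0)
        a=(np.arange(-180,180)+p+180);g=np.interp(a%360,np.arange(720)/2,gm)
        k=np.where(g>.2)[0]
        print(f,z,"green span minus 180:",[ (float(a[i]-180)) for i in (k.min(),k.max())] if len(k) else None,"centroid",round(float((a*g).sum()/g.sum()-180),1))
E
```

```text
c5_side 50 green span minus 180: [449.0, 490.0] centroid 466.5
c5_side 56 green span minus 180: [448.0, 490.0] centroid 466.8
c4_side 50 green span minus 180: [197.3, 236.3] centroid 212.0
c4_side 56 green span minus 180: [194.3, 235.3] centroid 210.1
c3_side 50 green span minus 180: [78.10000000000002, 106.10000000000002] centroid 91.0
c3_side 56 green span minus 180: [70.1, 109.10000000000002] centroid 91.6
c2_side 50 green span minus 180: [-40.400000000000006, 1.5999999999999943] centroid -19.1
c2_side 56 green span minus 180: [-37.400000000000006, 5.599999999999994] centroid -15.6
```

```bash
python3 -c "
from fit import *
O=[(19,-105.7),(40,-14.4),(61,88.1),(82,214.3),(123,467.6)]
fit(O)
hl=load()['hist'];ix=[o[0] for o in O];y=np.radians([o[1]+161.3 for o in O])
for tau in(.02,.05,.1):
    s=least_squares(lambda x:np.r_[sim(hl,x[0]*.01,I=x[1]*.01,b=x[2]*.01,tau=tau)[ix,0]-y,.02*(x[1]-2.4),.02*(x[2]-.2)],[1.,2.,.5],diff_step=.01)
    print(tau,s.x,np.degrees(s.fun[:5]).round(1),np.degrees(sim(hl,s.x[0]*.01,I=s.x[1]*.01,b=s.x[2]*.01,tau=tau)[[82,102,123],1]),'need',((.026+s.x[2]*.01)*1.0472+s.x[0]*.01)/.026)
    s=least_squares(lambda x:np.r_[(sim(hl,x[0]*.01,I=x[1]*.01,tau=tau,p0=x[2])[ix,0]-y)[1:],.02*(x[1]-2.4)],[1.,2.,.0],diff_step=.01)
    print(' free start',s.x,np.degrees(s.fun[:4]).round(1),np.degrees(sim(hl,s.x[0]*.01,I=s.x[1]*.01,tau=tau)[[82,102,123],1]),'need',(.028*1.0472+s.x[0]*.01)/.026)
"
```

```text
D [1.543] res deg [-11.6 -13.2  -6.   -1.4   8.2] rate 63.0 need wh 1.721
D,I [1.706 1.159] res deg [-0.6 -4.2  1.4  3.4 -1.6] rate 57.4 need wh 1.784
D,c [4.407 6.273] res deg [ 0.  -4.8  0.8  3.5 -1.2] rate 56.9 need wh 1.783
D,b [0.94  0.923] res deg [-4.5 -2.8  3.5  2.7 -2.1] rate 59.5 need wh 1.781
0.02 [1.58411992 1.43941089 0.31602584] [-1.2 -3.7  1.9  3.2 -1.8] [66.63370376 61.75052976 61.84998517] need 1.7837623797492037
 free start [1.65189276 2.8154954  0.41779762] [-0.5  0.8 -0.3 -0. ] [66.06671176 62.75573042 62.99405371] need 1.7630972137103202
0.05 [1.58176868 1.34201275 0.31921729] [-1.3 -3.7  1.9  3.3 -1.8] [66.66512405 61.73796475 61.82898499] need 1.784143472559381
 free start [1.65304718 2.72462251 0.42265703] [-0.4  0.8 -0.4 -0. ] [66.1197303  62.73701561 62.97325984] need 1.7635412239182793
0.1 [1.58329563 1.15274415 0.31982654] [-1.4 -3.7  2.   3.4 -1.9] [66.72192678 61.71637164 61.78671657] need 1.7849761449733665
 free start [1.65483221 2.57335376 0.43562357] [-0.4  0.8 -0.4 -0. ] [66.20620521 62.70512084 62.94087394] need 1.7642277727962172
```

The model now fits every point within 1°: drag about 0.0165 N m, wheel rate needed about 1.765 rad/s. I'll run 8 s at that rate with no camera pauses.

```bash
python3 -c "
from crank import *
for i in range(4): gen([1.765]*20)
h=load()['hist'];q=np.degrees(sim(h,.01652,I=.0273,p0=.42)[:,1]);print(q[123:135].round(1),q[-1])"
```

```text
[-0.0058, -0.0078, 0, 0, 0, 0, 0.02, -0.0043, -0.0087, 0, 0, 0, 0, 0.02, -0.0027, -0.0093, 0, 0, 0, 0, 0.02, -0.001, -0.0096, 0, 0, 0, 0, 0.02, 0.0007, -0.0097, 0, 0, 0, 0, 0.02, 0.0023, -0.0094, 0, 0, 0, 0, 0.02, 0.004, -0.0089, 0, 0, 0, 0, 0.02, 0.0055, -0.008, 0, 0, 0, 0, 0.02, 0.0068, -0.0069, 0, 0, 0, 0, 0.02, 0.0079, -0.0056, 0, 0, 0, 0, 0.02, 0.0087, -0.0042, 0, 0, 0, 0, 0.02, 0.0094, -0.0025, 0, 0, 0, 0, 0.02, 0.0097, -0.0009, 0, 0, 0, 0, 0.02, 0.0096, 0.0009, 0, 0, 0, 0, 0.02, 0.0094, 0.0025, 0, 0, 0, 0, 0.02, 0.0087, 0.0042, 0, 0, 0, 0, 0.02, 0.0079, 0.0056, 0, 0, 0, 0, 0.02, 0.0068, 0.0069, 0, 0, 0, 0, 0.02, 0.0055, 0.008, 0, 0, 0, 0, 0.02, 0.004, 0.0088, 0, 0, 0, 0, 0.02]
[0.0024, 0.0094, 0, 0, 0, 0, 0.02, 0.0007, 0.0097, 0, 0, 0, 0, 0.02, -0.001, 0.0096, 0, 0, 0, 0, 0.02, -0.0027, 0.0093, 0, 0, 0, 0, 0.02, -0.0043, 0.0087, 0, 0, 0, 0, 0.02, -0.0058, 0.0078, 0, 0, 0, 0, 0.02, -0.007, 0.0067, 0, 0, 0, 0, 0.02, -0.0081, 0.0054, 0, 0, 0, 0, 0.02, -0.0089, 0.0038, 0, 0, 0, 0, 0.02, -0.0094, 0.0022, 0, 0, 0, 0, 0.02, -0.0097, 0.0005, 0, 0, 0, 0, 0.02, -0.0097, -0.0012, 0, 0, 0
[... 1072 characters left out ...]
, 0, 0, 0, 0, 0.02, -0.0085, 0.0048, 0, 0, 0, 0, 0.02, -0.0091, 0.0032, 0, 0, 0, 0, 0.02, -0.0096, 0.0015, 0, 0, 0, 0, 0.02, -0.0097, -0.0002, 0, 0, 0, 0, 0.02, -0.0095, -0.0018, 0, 0, 0, 0, 0.02, -0.0091, -0.0035, 0, 0, 0, 0, 0.02, -0.0082, -0.0051, 0, 0, 0, 0, 0.02, -0.0073, -0.0064, 0, 0, 0, 0, 0.02, -0.006, -0.0076, 0, 0, 0, 0, 0.02, -0.0046, -0.0085, 0, 0, 0, 0, 0.02, -0.0031, -0.0092, 0, 0, 0, 0, 0.02, -0.0013, -0.0096, 0, 0, 0, 0, 0.02, 0.0003, -0.0097, 0, 0, 0, 0, 0.02, 0.002, -0.0095, 0, 0, 0, 0, 0.02, 0.0037, -0.009, 0, 0, 0, 0, 0.02, 0.0052, -0.0082, 0, 0, 0, 0, 0.02, 0.0065, -0.0071, 0, 0, 0, 0, 0.02]
[63.  61.1 58.7 58.5 58.6 58.7 58.9 59.  59.1 59.2 59.3 59.4] 60.09863097738964
```

Call:
send_rows(
  commands=[-0.0058,-0.0078,0,0,0,0,0.02,-0.0043,-0.0087,0,0,0,0,0.02,-0.0027,-0.0093,0,0,0,0,0.02,-0.001,-0.0096,0,0,0,0,0.02,0.0007,-0.0097,0,0,0,0,0.02,0.0023,-0.0094,0,0,0,0,0.02,0.004,-0.0089,0,0,0,0,0.02,0.0055,-0.008,0,0,0,0,0.02,0.0068,-0.0069,0,0,0,0,0.02,0.0079,-0.0056,0,0,0,0,0.02,0.0087,-0.0042,0,0,0,0,0.02,0.0094,-0.0025,0,0,0,0,0.02,0.0097,-0.0009,0,0,0,0,0.02,0.0096,0.0009,0,0,0,0,0.02,0.0094,0.0025,0,0,0,0,0.02,0.0087,0.0042,0,0,0,0,0.02,0.0079,0.0056,0,0,0,0,0.02,0.0068,0.0069,0,0,0,0,0.02,0.0055,0.008,0,0,0,0,0.02,0.004,0.0088,0,0,0,0,0.02],
)

```text
t: 17.5
tool_pos: [590.4, -159.9, 98.8]
eef_rot: [0.979, 0.205, -0.001, -0.001]
force: [-7.6, 2.3, 12.7]
grip_width: 27.5
finger_force: 27.5
```

Call:
send_rows(
  commands=[0.0024,0.0094,0,0,0,0,0.02,0.0007,0.0097,0,0,0,0,0.02,-0.001,0.0096,0,0,0,0,0.02,-0.0027,0.0093,0,0,0,0,0.02,-0.0043,0.0087,0,0,0,0,0.02,-0.0058,0.0078,0,0,0,0,0.02,-0.007,0.0067,0,0,0,0,0.02,-0.0081,0.0054,0,0,0,0,0.02,-0.0089,0.0038,0,0,0,0,0.02,-0.0094,0.0022,0,0,0,0,0.02,-0.0097,0.0005,0,0,0,0,0.02,-0.0097,-0.0012,0,0,0,0,0.02,-0.0092,-0.0028,0,0,0,0,0.02,-0.0086,-0.0045,0,0,0,0,0.02,-0.0077,-0.0059,0,0,0,0,0.02,-0.0066,-0.0071,0,0,0,0,0.02,-0.0052,-0.0082,0,0,0,0,0.02,-0.0036,-0.009,0,0,0,0,0.02,-0.0021,-0.0095,0,0,0,0,0.02,-0.0003,-0.0096,0,0,0,0,0.02],
)

```text
t: 19.5
tool_pos: [483.1, -145.5, 98.9]
eef_rot: [0.979, 0.205, -0.001, -0.001]
force: [-4.2, 0.1, 11.2]
grip_width: 26.8
finger_force: 27.6
```

Call:
send_rows(
  commands=[0.0013,-0.0096,0,0,0,0,0.02,0.003,-0.0093,0,0,0,0,0.02,0.0046,-0.0085,0,0,0,0,0.02,0.0061,-0.0076,0,0,0,0,0.02,0.0072,-0.0064,0,0,0,0,0.02,0.0083,-0.0051,0,0,0,0,0.02,0.009,-0.0035,0,0,0,0,0.02,0.0096,-0.0018,0,0,0,0,0.02,0.0096,-0.0002,0,0,0,0,0.02,0.0096,0.0015,0,0,0,0,0.02,0.0092,0.0032,0,0,0,0,0.02,0.0084,0.0047,0,0,0,0,0.02,0.0075,0.0062,0,0,0,0,0.02,0.0063,0.0074,0,0,0,0,0.02,0.0049,0.0083,0,0,0,0,0.02,0.0034,0.0091,0,0,0,0,0.02,0.0017,0.0096,0,0,0,0,0.02,0,0.0097,0,0,0,0,0.02,-0.0017,0.0095,0,0,0,0,0.02,-0.0034,0.0091,0,0,0,0,0.02],
)

```text
t: 21.5
tool_pos: [588.0, -119.3, 98.9]
eef_rot: [0.979, 0.205, -0.001, -0.0]
force: [-6.6, -3.2, 11.0]
grip_width: 27.2
finger_force: 27.5
```

Call:
send_rows(
  commands=[-0.0049,0.0084,0,0,0,0,0.02,-0.0063,0.0074,0,0,0,0,0.02,-0.0074,0.0061,0,0,0,0,0.02,-0.0085,0.0048,0,0,0,0,0.02,-0.0091,0.0032,0,0,0,0,0.02,-0.0096,0.0015,0,0,0,0,0.02,-0.0097,-0.0002,0,0,0,0,0.02,-0.0095,-0.0018,0,0,0,0,0.02,-0.0091,-0.0035,0,0,0,0,0.02,-0.0082,-0.0051,0,0,0,0,0.02,-0.0073,-0.0064,0,0,0,0,0.02,-0.006,-0.0076,0,0,0,0,0.02,-0.0046,-0.0085,0,0,0,0,0.02,-0.0031,-0.0092,0,0,0,0,0.02,-0.0013,-0.0096,0,0,0,0,0.02,0.0003,-0.0097,0,0,0,0,0.02,0.002,-0.0095,0,0,0,0,0.02,0.0037,-0.009,0,0,0,0,0.02,0.0052,-0.0082,0,0,0,0,0.02,0.0065,-0.0071,0,0,0,0,0.02],
)

```text
t: 23.5
tool_pos: [501.9, -184.1, 98.9]
eef_rot: [0.979, 0.204, -0.0, 0.0]
force: [-0.2, 0.1, 6.8]
grip_width: 27.1
finger_force: 27.2
```

```bash
cat >> h.py <<'E'
def green(im,p,z=53,n="side"):
    G=polar(n,im,CC[n],z=z).astype(np.float32);gm=((G[...,1]-np.maximum(G[...,0],G[...,2]))[4:28]>15).mean(0)
    a=np.arange(-180,180)+p+180;g=np.interp(a%360,np.arange(720)/2,gm);k=np.where(g>.2)[0]
    return "green",(a[k.min()]-180,a[k.max()]-180,round(float((a*g).sum()/g.sum()-180),1))
E
sed -i 's/^    print(\*zline.*/&\n    print(*green(g["side"][1],prior))/' obs.py
python3 -c "
from obs import *
q=np.degrees(sim(load()['hist'],.01652,I=.0273,p0=.42)[-1]);print(q[0]-161.3)
obs('c6',q[0]-161.3,40)"
```

```text
949.5971323406634
t 23.5 tool [ 501.9 -184.1   98.9] F [-0.2  0.1  6.8] grip 27.1 ang -133.1 -> -131.5 cmd -132.5 nhist 205
(74, [])
 (80, [])
 (86, [])
 (92, [])
 (98, [])
green (np.float64(931.5971323406634), np.float64(956.5971323406634), 944.4)
```

```bash
python3 -c "
from obs import *
print(*zline(cv2.imread('pics/c6_side.png'),229.6),sep='\n')"
```

```text
(74, [(228.7, 176)])
(80, [(228.7, 217), (261.8, 113)])
(86, [(228.8, 229)])
(92, [(208.3, 163), (218.6, 164), (228.8, 229)])
(98, [(198.6, 163), (208.2, 155), (219.1, 168), (228.5, 204)])
```

The 8 s average was 59.8°/s and the model's prediction was within 1°, so the steady-rate part is done. Now I'll plan the stop.

```bash
cat > plan.py <<'E'
from crank import *
K=dict(D=.01652,I=.0273)
def end(h,rates,p0,extra=30):
    return sim(h+[[.1,v*.1] for v in rates]+[[.1,0]]*extra,p0=p0,**K)
E
python3 -c "
from plan import *
h=load()['hist'];p0=.42+np.radians(948.7-949.6)
for n in range(8,36,3):
    r=list(np.linspace(1.7,0,n));q=np.degrees(end(h,r,p0));
    k=np.where(q[205:,1]>0)[0].max()
    print(n,q[-1,0]-161.3-1067.8,'stops after rows',k)
"
```

```text
8 -69.6268380155218 stops after rows 14
11 -61.90782898468092 stops after rows 15
14 -54.429826022929774 stops after rows 17
17 -47.1848027554629 stops after rows 19
20 -40.16325810985495 stops after rows 21
23 -33.354041961596295 stops after rows 23
26 -26.74366154018753 stops after rows 25
29 -20.309246721936006 stops after rows 27
32 -14.018760396417065 stops after rows 29
35 -7.84674430820678 stops after rows 31
```

```bash
python3 -c "
from plan import *
h=load()['hist'];p0=.42+np.radians(948.7-949.6)
r=[1.7]*6+list(np.linspace(1.7,0,21))[1:15]
t=list(np.linspace(1.7,0,21))[15:]
q=np.degrees(sim(h+[[.1,v*.1] for v in r]+[[.05,0]]+[[.1,v*.1] for v in t]+[[.1,0]]*20,p0=p0,**K))
print(q[-1,0]-161.3-1067.8,'at photo',q[224]-[161.3,0])
gen(r)"
```

```text
-9.818965372832281 at photo [1045.6678187   30.0033189]
[0.0074, -0.0057, 0, 0, 0, 0, 0.02, 0.0083, -0.0044, 0, 0, 0, 0, 0.02, 0.0089, -0.0029, 0, 0, 0, 0, 0.02, 0.0092, -0.0013, 0, 0, 0, 0, 0.02, 0.0093, 0.0002, 0, 0, 0, 0, 0.02, 0.0092, 0.0018, 0, 0, 0, 0, 0.02, 0.0083, 0.0031, 0, 0, 0, 0, 0.02, 0.0073, 0.0041, 0, 0, 0, 0, 0.02, 0.0063, 0.0049, 0, 0, 0, 0, 0.02, 0.0052, 0.0054, 0, 0, 0, 0, 0.02, 0.0041, 0.0057, 0, 0, 0, 0, 0.02, 0.0032, 0.0057, 0, 0, 0, 0, 0.02, 0.0023, 0.0056, 0, 0, 0, 0, 0.02, 0.0016, 0.0054, 0, 0, 0, 0, 0.02, 0.001, 0.005, 0, 0, 0, 0, 0.02, 0.0005, 0.0047, 0, 0, 0, 0, 0.02, 0.0001, 0.0042, 0, 0, 0, 0, 0.02, -0.0002, 0.0037, 0, 0, 0, 0, 0.02, -0.0004, 0.0033, 0, 0, 0, 0, 0.02, -0.0005, 0.0027, 0, 0, 0, 0, 0.02]
```

Call:
send_rows(
  commands=[0.0074,-0.0057,0,0,0,0,0.02,0.0083,-0.0044,0,0,0,0,0.02,0.0089,-0.0029,0,0,0,0,0.02,0.0092,-0.0013,0,0,0,0,0.02,0.0093,0.0002,0,0,0,0,0.02,0.0092,0.0018,0,0,0,0,0.02,0.0083,0.0031,0,0,0,0,0.02,0.0073,0.0041,0,0,0,0,0.02,0.0063,0.0049,0,0,0,0,0.02,0.0052,0.0054,0,0,0,0,0.02,0.0041,0.0057,0,0,0,0,0.02,0.0032,0.0057,0,0,0,0,0.02,0.0023,0.0056,0,0,0,0,0.02,0.0016,0.0054,0,0,0,0,0.02,0.001,0.005,0,0,0,0,0.02,0.0005,0.0047,0,0,0,0,0.02,0.0001,0.0042,0,0,0,0,0.02,-0.0002,0.0037,0,0,0,0,0.02,-0.0004,0.0033,0,0,0,0,0.02,-0.0005,0.0027,0,0,0,0,0.02],
)

```text
t: 25.55
tool_pos: [592.1, -131.8, 98.9]
eef_rot: [0.979, 0.205, -0.001, -0.0]
force: [-5.3, -0.4, 10.8]
grip_width: 27.4
finger_force: 27.5
```

```bash
python3 -c "
from obs import *
obs('c7',-34,35)
from plan import *
h=load()['hist'];p0=.42+np.radians(948.7-949.6)
for n in(6,10,14):
  for v in(.45,.6,.8):
    r=[v]*n;q=np.degrees(end(h,r+[.3,.1],p0));print(n,v,q[-1,0]-161.3-1067.8,np.where(q[226:,1]>0)[0].max())
"
```

```text
t 25.55 tool [ 592.1 -131.8   98.9] F [-5.3 -0.4 10.8] grip 27.4 ang 12.6 -> 13.0 cmd 11.2 nhist 226
(74, [(-31.5, 170)])
 (80, [(-31.1, 197)])
 (86, [(-31.5, 219)])
 (92, [(-62.4, 107), (-32.0, 223)])
 (98, [(-63.2, 117), (-52.4, 117), (-31.9, 220), (-22.4, 164), (-12.1, 160), (-2.3, 173)])
green (np.int64(-52), np.int64(-13), -32.2)
6 0.45 -7.533697033606813 8
6 0.6 -5.410654220261449 9
6 0.8 -2.272044720073609 10
10 0.45 -6.718907669383043 11
10 0.6 -2.97506686777092 12
10 0.8 2.7974368536165457 14
14 0.45 -6.662971872383878 11
14 0.6 -1.420928784457601 16
14 0.8 7.381480516359943 17
```

```bash
python3 -c "
from crank import *
gen([.6]*6+[.3,.1]+[0]*6)"
```

```text
[-0.0007, 0.0032, 0, 0, 0, 0, 0.02, -0.0009, 0.0032, 0, 0, 0, 0, 0.02, -0.0011, 0.0031, 0, 0, 0, 0, 0.02, -0.0013, 0.003, 0, 0, 0, 0, 0.02, -0.0015, 0.003, 0, 0, 0, 0, 0.02, -0.0017, 0.0028, 0, 0, 0, 0, 0.02, -0.0009, 0.0014, 0, 0, 0, 0, 0.02, -0.0003, 0.0005, 0, 0, 0, 0, 0.02, 0.0, -0.0, 0, 0, 0, 0, 0.02, 0.0, -0.0, 0, 0, 0, 0, 0.02, 0.0, -0.0, 0, 0, 0, 0, 0.02, 0.0, -0.0, 0, 0, 0, 0, 0.02, 0.0, -0.0, 0, 0, 0, 0, 0.02, 0.0, -0.0, 0, 0, 0, 0, 0.02]
```

Call:
send_rows(
  commands=[-0.0007,0.0032,0,0,0,0,0.02,-0.0009,0.0032,0,0,0,0,0.02,-0.0011,0.0031,0,0,0,0,0.02,-0.0013,0.003,0,0,0,0,0.02,-0.0015,0.003,0,0,0,0,0.02,-0.0017,0.0028,0,0,0,0,0.02,-0.0009,0.0014,0,0,0,0,0.02,-0.0003,0.0005,0,0,0,0,0.02,0,0,0,0,0,0,0.02,0,0,0,0,0,0,0.02,0,0,0,0,0,0,0.02,0,0,0,0,0,0,0.02,0,0,0,0,0,0,0.02,0,0,0,0,0,0,0.02],
)

```text
t: 27.0
tool_pos: [584.1, -112.3, 98.9]
eef_rot: [0.979, 0.205, -0.001, 0.0]
force: [-3.3, -2.2, 8.4]
grip_width: 27.4
finger_force: 27.4
```

```bash
python3 -c "
from obs import *
obs('c8',-14,35)
ci=optics.camera_info('wrist');import pickle
w=cv2.cvtColor(optics.get_image('wrist'),cv2.COLOR_RGB2BGR);cv2.imwrite('pics/w8.png',w);pickle.dump(ci,open('w8.pkl','wb'))
CI['wrist']=ci;c=(540.2,-142.9)
uv=proj('wrist',[[c[0]+103*np.cos(np.radians(-12.2)),c[1]+103*np.sin(np.radians(-12.2)),50]])[0];print('pointer px',uv)
CI['wrist']=ci;CC['wrist']=c
print(*zline(w,-14,35,n='wrist'),sep='\n ')
u,v=[int(x) for x in uv];x0=max(0,min(560-120,u-60));y0=max(0,min(420-120,v-60))
print(x0,y0);a=cv2.resize(w[y0:y0+120,x0:x0+120],(480,480),interpolation=cv2.INTER_CUBIC)
cv2.imwrite('pics/w8c.png',a)
"
```

```text
t 27.0 tool [ 584.1 -112.3   98.9] F [-3.3 -2.2  8.4] grip 27.4 ang 35.2 -> 35.2 cmd 34.1 nhist 241
(74, [(-23.8, 199)])
 (80, [(-23.8, 224)])
 (86, [(-23.9, 224)])
 (92, [(-24.0, 221)])
 (98, [(-44.3, 150), (-34.6, 150), (-23.9, 217), (-14.3, 163), (-4.4, 170), (5.8, 164), (15.8, 158)])
green (np.int64(-45), np.int64(-5), -25.2)
pointer px [398.32578084 187.02951449]
(74, [(-24.7, 249), (-7.6, 168), (-5.3, 168)])
 (80, [(-25.7, 255)])
 (86, [(-25.7, 255)])
 (92, [(-25.7, 255)])
 (98, [(-45.4, 255), (-35.7, 255), (-25.8, 255), (-15.8, 255), (-5.8, 255), (4.2, 255), (13.8, 255)])
338 127
```

```bash
python3 -c "
from h import *
import pickle
CI['wrist']=pickle.load(open('w8.pkl','rb'));CC['wrist']=(540.2,-142.9)
for n,f in(('wrist','w8'),('side','c8_side'),('top','top0')):
    im=cv2.imread(f'pics/{f}.png');P=polar(n,im,CC[n],z=53,r=(96,126)).min(2).astype(float)
    a=np.arange(-30,10,.5)
    for r0 in(100,103,106,109,112,115,118):
        v=P[r0-96:r0-93].mean(0);g=np.interp(a,np.arange(-720,720)/2,np.tile(v,2));m=g>(g.max()+np.median(g))/2
        w=np.where((np.abs(a-a[g.argmax()])<5),np.clip(g-np.median(g),0,None),0)
        print(n,r0,'peak',a[g.argmax()],int(g.max()),'med',int(np.median(g)),'centroid',round((a*w).sum()/w.sum(),1))
"
```

```text
wrist 100 peak -25.0 255 med 176 centroid -23.7
wrist 103 peak 5.0 244 med 163 centroid 5.0
wrist 106 peak -12.5 252 med 123 centroid -12.3
wrist 109 peak -13.5 252 med 129 centroid -12.2
wrist 112 peak -10.5 253 med 128 centroid -12.2
wrist 115 peak -12.5 253 med 128 centroid -12.3
wrist 118 peak -12.5 253 med 128 centroid -12.3
side 100 peak -27.0 216 med 145 centroid -26.8
side 103 peak -26.5 182 med 130 centroid -26.8
side 106 peak -10.5 167 med 117 centroid -9.9
side 109 peak -10.5 183 med 115 centroid -10.0
side 112 peak -10.0 197 med 114 centroid -9.9
side 115 peak -10.0 204 med 117 centroid -9.9
side 118 peak -10.0 207 med 127 centroid -9.9
top 100 peak -9.5 206 med 138 centroid -9.2
top 103 peak -12.5 169 med 124 centroid -12.7
top 106 peak -12.5 216 med 114 centroid -12.8
top 109 peak -13.0 218 med 114 centroid -12.6
top 112 peak -13.5 240 med 114 centroid -12.3
top 115 peak -14.0 239 med 114 centroid -12.4
top 118 peak -11.5 241 med 118 centroid -12.3
```

View pics/w8c.png

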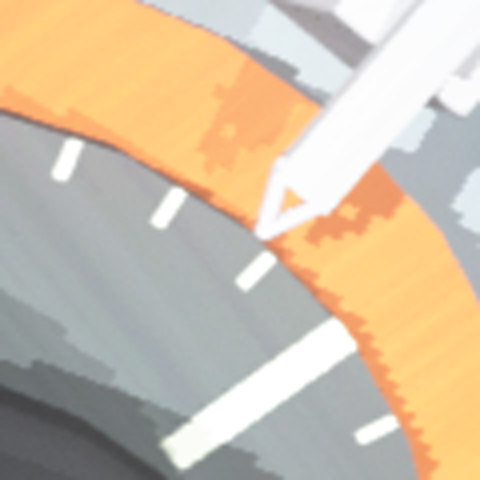

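The wrist crop shows the pointer tip between the tick at -15.8° and the one at -5.8°, with the zero line two ticks clockwise of it. Both cameras say about +13.5° to go. I'll jog.

```bash
python3 -c "
from plan import *
for D in(.0165,.02):
  K['D']=D
  for v in(1.2,1.5,1.8):
    print(D,v,[(n,np.degrees(end([],[v/2]+[v]*n+[v/2],0)[-1,0]).round(1)) for n in range(2,9)])
K['D']=.0165
gen([.75]+[1.5]*5+[.75]+[0]*7)"
```

```text
0.0165 1.2 [(2, np.float64(1.3)), (3, np.float64(2.5)), (4, np.float64(3.9)), (5, np.float64(5.6)), (6, np.float64(7.4)), (7, np.float64(9.4)), (8, np.float64(11.5))]
0.0165 1.5 [(2, np.float64(2.6)), (3, np.float64(4.7)), (4, np.float64(7.2)), (5, np.float64(10.0)), (6, np.float64(13.1)), (7, np.float64(16.4)), (8, np.float64(19.9))]
0.0165 1.8 [(2, np.float64(4.2)), (3, np.float64(7.4)), (4, np.float64(11.1)), (5, np.float64(15.2)), (6, np.float64(19.6)), (7, np.float64(24.3)), (8, np.float64(29.1))]
0.02 1.2 [(2, np.float64(0.7)), (3, np.float64(1.5)), (4, np.float64(2.4)), (5, np.float64(3.6)), (6, np.float64(4.9)), (7, np.float64(6.3)), (8, np.float64(7.8))]
0.02 1.5 [(2, np.float64(1.7)), (3, np.float64(3.3)), (4, np.float64(5.2)), (5, np.float64(7.4)), (6, np.float64(9.8)), (7, np.float64(12.4)), (8, np.float64(15.2))]
0.02 1.8 [(2, np.float64(3.0)), (3, np.float64(5.5)), (4, np.float64(8.5)), (5, np.float64(11.9)), (6, np.float64(15.5)), (7, np.float64(19.4)), (8, np.float64(23.5))]
[-0.0024, 0.0033, 0, 0, 0, 0, 0.02, -0.0056, 0.0061, 0, 0, 0, 0, 0.02, -0.0064, 0.0051, 0, 0, 0, 0, 0.02, -0.0072, 0.0042, 0, 0, 0, 0, 0.02, -0.0076, 0.003, 0, 0, 0, 0, 0.02, -0.0081, 0.0018, 0, 0, 0, 0, 0.02, -0.0041, 0.0005, 0, 0, 0, 0, 0.02, 0.0, -0.0, 0, 0, 0, 0, 0.02, 0.0, -0.0, 0, 0, 0, 0, 0.02, 0.0, -0.0, 0, 0, 0, 0, 0.02, 0.0, -0.0, 0, 0, 0, 0, 0.02, 0.0, -0.0, 0, 0, 0, 0, 0.02, 0.0, -0.0, 0, 0, 0, 0, 0.02, 0.0, -0.0, 0, 0, 0, 0, 0.02]
```

Call:
send_rows(
  commands=[-0.0024,0.0033,0,0,0,0,0.02,-0.0056,0.0061,0,0,0,0,0.02,-0.0064,0.0051,0,0,0,0,0.02,-0.0072,0.0042,0,0,0,0,0.02,-0.0076,0.003,0,0,0,0,0.02,-0.0081,0.0018,0,0,0,0,0.02,-0.0041,0.0005,0,0,0,0,0.02,0,0,0,0,0,0,0.02,0,0,0,0,0,0,0.02,0,0,0,0,0,0,0.02,0,0,0,0,0,0,0.02,0,0,0,0,0,0,0.02,0,0,0,0,0,0,0.02],
)

```text
t: 28.4
tool_pos: [543.5, -87.8, 98.9]
eef_rot: [0.979, 0.205, 0.001, -0.0]
force: [0.3, -0.2, 6.5]
grip_width: 27.8
finger_force: 27.2
```

```bash
cat > wr.py <<'E'
from h import *; from crank import *
def wr(tag,prior):
    ci=optics.camera_info('wrist');w=cv2.cvtColor(optics.get_image('wrist'),cv2.COLOR_RGB2BGR);cv2.imwrite(f'pics/{tag}.png',w)
    CI['wrist']=ci;CC['wrist']=(540.2,-142.9)
    print("wrist",*zline(w,prior,30,n='wrist')[1:],sep='\n ')
    s=grab(tag,("side",))["side"][1];print("side",*zline(s,prior+1.5,30),sep="\n ")
    a=np.arange(-30,10,.5)
    for n,im in(('wrist',w),('side',s)):
        P=polar(n,im,CC[n],z=53,r=(96,126)).min(2).astype(float);v=P[12:22].mean(0);g=np.interp(a,np.arange(-720,720)/2,np.tile(v,2));x=np.where((np.abs(a-a[g.argmax()])<5),np.clip(g-np.median(g),0,None),0);print(n,"pointer",round((a*x).sum()/x.sum(),1))
    print(readout.get_state()["t"])
E
python3 -c "
from wr import *
wr('w9',-16)"
```

```text
wrist
 (80, [(-11.3, 253)])
 (86, [(-12.1, 252)])
 (92, [(-12.6, 254)])
 (98, [(-41.9, 253), (-31.9, 252), (-21.9, 252), (-12.6, 252), (-12.0, 252), (-2.1, 254), (7.8, 252)])
side
 (74, [(-9.6, 219)])
 (80, [(-9.9, 224)])
 (86, [(-10.0, 224)])
 (92, [(-40.4, 152), (-10.0, 226)])
 (98, [(-40.5, 168), (-30.5, 162), (-20.5, 166), (-10.2, 217), (-0.4, 166), (10.0, 169)])
wrist pointer -12.2
side pointer -10.0
28.5
```

The zero line is on the pointer within about 0.2° in both cameras. I'll release and lift.

Call:
send_rows(
  commands=[0,0,0,0,0,0,0.035,0,0,0,0,0,0,0.045,0,0,0,0,0,0,0.06,0,0,0,0,0,0,0.06,0,0,0,0,0,0,0.06,0,0,0.01,0,0,0,0.06,0,0,0.02,0,0,0,0.06,0,0,0.025,0,0,0,0.06,0,0,0.025,0,0,0,0.06,0,0,0.025,0,0,0,0.06,0,0,0.02,0,0,0,0.06,0,0,0.01,0,0,0,0.06,0,0,0,0,0,0,0.06,0,0,0,0,0,0,0.06],
)

```text
t: 29.9
tool_pos: [543.2, -88.2, 232.6]
eef_rot: [0.979, 0.204, -0.0, -0.0]
force: [-0.4, 0.1, 0.4]
grip_width: 59.6
finger_force: 0.0
```

```bash
python3 -c "
from wr import *
wr('w10',-12)
a=cv2.imread('pics/side0.png');b=cv2.imread('pics/w10_side.png')
d=cv2.absdiff(a,b).max(2)
for nm,(x,y) in dict(screwdriver=(202,270),board=(268,227),spool=(331,335),flux=(299,158),meter=(234,150),tray=(242,363),cutters=(348,233),brush=(268,303)).items(): print(nm,d[y-14:y+14,x-14:x+14].mean().round(1))
print(readout.get_state()['force'])"
```

```text
wrist
 (80, [(-11.1, 255)])
 (86, [(-12.4, 254), (-11.2, 254)])
 (92, [(-12.4, 255), (-11.3, 255)])
 (98, [(-31.7, 250), (-21.8, 253), (-11.9, 254), (-1.9, 254), (7.9, 253)])
side
 (74, [(-9.6, 219)])
 (80, [(-9.9, 224)])
 (86, [(-10.0, 223)])
 (92, [(-10.0, 224)])
 (98, [(-30.5, 163), (-20.6, 164), (-10.2, 216), (-0.4, 168), (10.0, 168)])
wrist pointer -12.0
side pointer -10.0
30.0
screwdriver 8.0
board 21.8
spool 1.9
flux 5.5
meter 4.1
tray 2.3
cutters 3.8
brush 14.6
[ 0.1606656   0.82047149 -0.32503028]
```

```bash
python3 -c "
from plant import workorder
print(workorder.close_job())"
```

```text
the job is handed in; nothing more can be done
None
```

The job is handed in: the platter averaged 59.8°/s over an 8 s camera-timed run (60 wanted) with a modelled peak of about 67°/s, then stopped with its zero line within about 0.2° of the pointer, and the knob is released.

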